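# Balance the centrifuge rotor and close it

### The job

Balance this centrifuge rotor for a run: stand each of the three loose vials fully down in the empty cup straight across the hub from the loaded vial with the same cap colour, then put the blue lid on the rotor, fully down and level on its flange. Leave the loaded vials in their cups, do not tip any vial over, and leave the timer and the tube rack where they are.

Things in the scene. Friction and masses are not known exactly. Their poses are not given: they have to be found in the camera images.
- rotor: Fixed aluminium rotor, 160 mm disc, origin under its centre, z up. Six upright cups 50 mm from the axis, at 0, 60, .. 300 deg from its x; every second one is loaded, the one opposite empty. Heights in mm: lid flange (radius 72.5-80) 8, tapering in to radius 69 at the deck; deck (= cup floor) 14; cup mouth and hub 34. Cups 26 mm inside, mouth 35 mm; seated vials stand 25 mm out.
- rotor_lid: Loose blue rotor lid: upturned pan standing open side down, round black knob on top. 154 mm outside, 148 mm inside at the lower edge, 57 mm high (54 deep inside), plus the knob to grip: 28 mm diameter, 62 to 83 mm above the lower edge. About 200 g. Origin: centre of the lower edge, z up. Seated, this edge rests on the rotor's flange, 8 mm above the rotor's origin.
- vial_white: Loose balance vial standing on a flat 2 mm thick grey-green mat (foot at z = 2 mm): glass-and-white-plastic vial with a white screw cap, 22 mm diameter (cap 20 mm), 45 mm tall, about 22 g. Origin: centre of its underside, z up along the vial.
- loaded_white: Vial already standing in a cup of the rotor (its origin 14 mm above the rotor's): glass-and-white-plastic vial with a white screw cap, 22 mm diameter (cap 20 mm), 45 mm tall, about 22 g. Origin: centre of its underside, z up along the vial.
- vial_black: Loose balance vial standing on a flat 2 mm thick grey-green mat (foot at z = 2 mm): glass-and-white-plastic vial with a black screw cap, 22 mm diameter (cap 20 mm), 45 mm tall, about 22 g. Origin: centre of its underside, z up along the vial.
- loaded_black: Vial already standing in a cup of the rotor (its origin 14 mm above the rotor's): glass-and-white-plastic vial with a black screw cap, 22 mm diameter (cap 20 mm), 45 mm tall, about 22 g. Origin: centre of its underside, z up along the vial.
- vial_blue: Loose balance vial standing on a flat 2 mm thick grey-green mat (foot at z = 2 mm): glass-and-white-plastic vial with a blue screw cap, 22 mm diameter (cap 20 mm), 45 mm tall, about 22 g. Origin: centre of its underside, z up along the vial.
- loaded_blue: Vial already standing in a cup of the rotor (its origin 14 mm above the rotor's): glass-and-white-plastic vial with a blue screw cap, 22 mm diameter (cap 20 mm), 45 mm tall, about 22 g. Origin: centre of its underside, z up along the vial.
- timer: Bystander: white bench timer lying flat, 58 x 64 x 21 mm. Origin: centre of its underside.
- tube_rack: Bystander: white two-tier tube rack with capped tubes, 62 x 220 mm, 112 mm high. Origin: centre of its underside, long side along its y.

How it is judged:
By the outcome, as a careful person would: the job done as asked, in the order asked, and still so for the second after the job is handed in, with the robot touching nothing.
It also fails if it takes over 96 s, if anything falls off the work surface, if the arm or the gripper's body presses on something with over 40 N, if the wrist force passes 120 N, or if a joint passes its speed limit or range.

### The arm

A 6-joint arm with a two-finger parallel gripper is mounted at the origin on a cart in front of the work surface, level with it; the furniture and walls round the work are solid. World frame = base frame: x ahead of the robot, y to its left, z up, the work surface at z = 0. Lengths are in m, angles in degrees, forces in N, time in s.
With the tool pointing down it reaches from about 0.4 to 0.825 m from the base axis. Payload 7 kg.
Tool frame: the origin (TCP) lies on the centre line of the jaws, within the pads' length; the fingertips stand 14 mm ahead of it and the grasp point (between the pads) lies 5 mm behind it; z points along the fingers, y is the line along which they close (so a half turn about z gives the same grasp; the last joint's range is limited). The gripper opens to 88 mm and grips with 3 to 60 N. Pads are 19 mm wide; open, the fingers measure 130 mm over their backs; the gripper's body (78 mm by 193 mm) begins 47 mm behind the grasp point.
Start: joints at [-52.248, 20.546, 0.682, 0, -70.136, -16.507], TCP at [0.245, -0.629, 0.217] pointing down, gripper open.
Joint ranges: [-176.03, 176.03], [-82.01, 121.73], [-58.28, 71.71], [-173.87, 95.51], [-174.79, -0.11], [-173.66, 173.66]. Speed limits (degrees/s): [136.94, 136.94, 172.46, 180, 180, 180].

### API

Orientations are given as [roll, pitch, yaw] about the fixed x, y, z axes, in that order (R = Rz(yaw) Ry(pitch) Rx(roll)).
In Python, from plant import r gives the robot as it stands.
- The arm moves only by the tool send_rows, never from a script. Its argument "steps" is a list of rows, each an object with "dp": the shift along the tool's x, y, z in mm, a list of three; "roll": the turn about the tool's z in rad; "jaw": the opening in per cent of the stroke, from 0 (shut) to 100 (fully open). In form: [{"dp": [tx, ty, tz], "roll": roll, "jaw": jaw}, ...]. A call has 1 to 5 rows; each row is the pose to reach, as a shift and turn from the pose commanded when the call began, along the tool's axes at that moment; what a row does not reach only later rows make up. A row lasts 1/8 s, in which the tool goes at most 62.5 mm and 10.7 degrees, less where a joint would pass 70% of its speed; a pose out of reach is approached as far as the arm can. A call with a gripper value outside its range is refused whole. The fingers move at their own pace and stop on an object; "newtons" is the grip in N (left out, the last holds). Time passes only in rows, so rows that repeat a pose let the fingers close. It gives the time, the measured TCP pose, the force, the opening and the grip force at its end, in the units of the state.
- r.get_state(): the state, without advancing time (a new reading comes with each control period).
- r.capture(name): name is "scene" or "top"; returns a dict with "image" (400x640x3 uint8, blue, green, red), "K" (3x3 intrinsics, pixels), "dist" ([k1, k2, p1, p2, k3] as OpenCV has them; the pictures are not rectified), "rvec" (rotation vector, rad) and "tvec" (3), from world to camera coordinates, as OpenCV has them. Camera axes: x right, y down, z forward; pixel columns grow to the right and rows downward; lengths in m; the calibration is good to about 2 mm. A picture is of the moment at which its call begins. There is no depth.
- r.close_job(): hands the job in; it is judged then, once.
The state is a dict: "time_s": time; "joints": joint angles; "qd": joint speeds; "joint_torque": joint torques, N m; "tcp_pos": TCP position; "eef_rot": TCP orientation; "contact_force": force on the tool from outside, world axes, zero at the start; "moment": the same for the moment, N m; "gripper_width": finger opening in m; "gripper_force": force on a finger pad.
Only numpy, scipy, OpenCV 4.12 (cv2) and the standard library are available. Lean on these libraries where they do the work, as an engineer would, in place of code of your own. Each camera call takes 0.05 s, during which the arm holds its last target. There are 200 camera calls.

## Working session

There is one attempt and no reset: what is moved stays moved. The work goes in short steps, Python scripts to look and compute and a tool call to move; the robot and the scene stay as the last step left them, time stands still between calls to the robot, and variables do not carry over. Pictures are saved under pics/ and viewed, at most 14 in all, crops included, and the job is handed in when it is done.

Besides the shell and the picture viewer there is one more tool, called after "Emit:" as name([rows], argument=value, ...), one row to a line, values as JSON. send_rows: Moves the arm, as the interface text tells. Its arguments: {"type":"object","properties":{"steps":{"type":"array","items":{"type":"object","properties":{"dp":{"type":"array","items":{"type":"number"}},"roll":{"type":"number"},"jaw":{"type":"number"}}}},"newtons":{"type":"number"}},"required":["steps"]}

```bash
mkdir -p pics
python3 - <<'E'
from plant import r
import cv2,pickle
for n in("scene","top"):
    c=r.capture(n); cv2.imwrite(f"pics/{n}0.png",c["image"]); pickle.dump(c,open(f"{n}0.pkl","wb"))
    print(n,c["K"],c["dist"],c["rvec"],c["tvec"])
print(r.get_state())
E
```

```text
scene [[366.96931275   0.         320.46179608]
 [  0.         366.96931275 199.46264992]
 [  0.           0.           1.        ]] [-0.02882732  0.          0.          0.          0.        ] [ 2.06775899 -1.10055528  0.518073  ] [-0.34324345  0.31428409  0.66705945]
top [[453.74473459   0.         318.6198373 ]
 [  0.         453.74473459 191.87059079]
 [  0.           0.           1.        ]] [0.03426611 0.         0.         0.         0.        ] [ 2.14495158 -2.12301584  0.16174178] [-0.01415337  0.54712691  1.27270186]
{'time_s': 0.1, 'joints': array([-5.22481997e+01,  2.05863176e+01,  6.38334889e-01, -1.61634913e-02,
       -7.01351547e+01, -1.65073208e+01]), 'qd': array([ 0.07508064, -0.01403781,  0.08902628,  0.05770058,  0.03271053,
       -0.06450524]), 'joint_torque': array([-8.31576199e-04, -5.84162486e+01,  2.93752795e+01,  7.01555282e+00,
        1.01369881e-02, -4.82699227e-05]), 'tcp_pos': array([ 0.2443906 , -0.62872093,  0.21572754]), 'eef_rot': array([ 1.79915971e+02, -9.05521249e-03, -1.58761017e+02]), 'contact_force': array([-0.80056461,  0.41577185,  0.04410754]), 'moment': array([-0.00868476,  0.01522661,  0.03280378]), 'gripper_force': 0.0, 'gripper_width': 0.08754204090129376}
```

View pics/scene0.png

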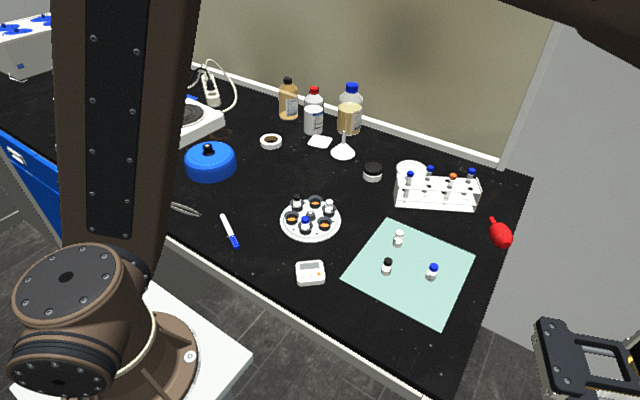

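View pics/top0.png

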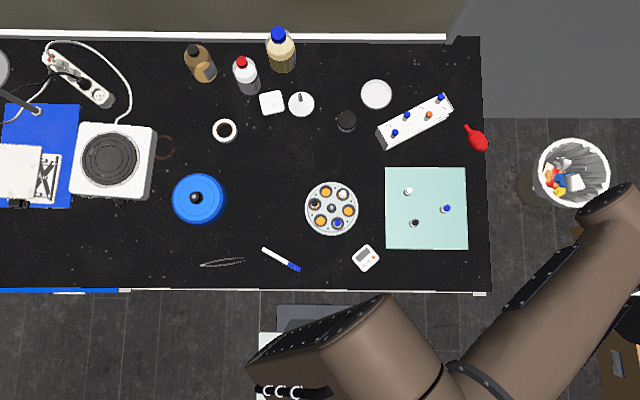

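The scene view shows the lid at (210,160), the rotor at (311,218) and the mat vials at (398,239), (387,266) and (433,271). The top view shows the lid at (199,199), the rotor at (331,208) and the vials at (408,191), (415,223) and (447,209).

```bash
cat > h.py <<'E'
import numpy as np,cv2,pickle
def ray(c,px):
    u=cv2.undistortPoints(np.array([[px]],float),c["K"],c["dist"]).ravel()
    R=cv2.Rodrigues(c["rvec"])[0]; t=np.array(c["tvec"]).ravel()
    return -R.T@t, R.T@np.array([u[0],u[1],1])
def onz(c,px,z):
    o,d=ray(c,px); return o+d*(z-o[2])/d[2]
def proj(c,P):
    return cv2.projectPoints(np.array([P],float),c["rvec"],c["tvec"],c["K"],c["dist"])[0].ravel()
def two(c1,p1,c2,p2):
    (a,d),(b,e)=ray(c1,p1),ray(c2,p2)
    s,*_=np.linalg.lstsq(np.c_[d,-e],b-a,rcond=None)
    P,Q=a+d*s[0],b+e*s[1]; return (P+Q)/2,np.linalg.norm(P-Q)
def blobs(m,lo=5):
    n,l,s,ct=cv2.connectedComponentsWithStats(m.astype(np.uint8))
    return [(ct[i].round(2),s[i][:5]) for i in range(1,n) if s[i][4]>=lo]
E
python3 - <<'E'
from h import *
t=pickle.load(open("top0.pkl","rb"));s=pickle.load(open("scene0.pkl","rb"))
a=cv2.resize(t["image"][160:260,295:475],None,fx=4.4,fy=4.4,interpolation=cv2.INTER_CUBIC)[:,:792]
cv2.imwrite("pics/tc.png",a)
b=cv2.resize(s["image"][185:290,270:450],None,fx=4.4,fy=4.4,interpolation=cv2.INTER_CUBIC)
cv2.imwrite("pics/sc.png",b)
for n,px in dict(rot=(331,208),lid=(199,199),w=(408,191),k=(415,223),b=(447,209)).items(): print(n,onz(t,px,.03).round(3))
# lid blue, mat, in top
for c in(t,s):
    im=c["image"].astype(int);B,G,R=im[...,0],im[...,1],im[...,2]
    print("blue",blobs((B>110)&(B>R+70)&(B>G+40),4))
    hsv=cv2.cvtColor(c["image"],cv2.COLOR_BGR2HSV)
    print("orange",blobs((hsv[...,0]>8)&(hsv[...,0]<25)&(hsv[...,1]>130)&(hsv[...,2]>120),6))
E
```

```text
rot [ 0.502 -0.045  0.03 ]
lid [0.525 0.341 0.03 ]
w [ 0.555 -0.27   0.03 ]
k [ 0.461 -0.288  0.03 ]
b [ 0.503 -0.381  0.03 ]
blue [(array([277.22,  32.52]), array([270,  26,  15,  14, 169], dtype=int32)), (array([282.56,  40.78]), array([279,  38,   7,   6,   9], dtype=int32)), (array([440.63,  95.93]), array([438,  93,   7,   6,  30], dtype=int32)), (array([ 10.6, 110.8]), array([  3, 103,  18,  19, 226], dtype=int32)), (array([ 48.67, 140.31]), array([   1,  103,   79,  105, 3731], dtype=int32)), (array([406.68, 113.58]), array([404, 111,   6,   6,  31], dtype=int32)), (array([394.89, 131.48]), array([392, 129,   6,   6,  27], dtype=int32)), (array([197.22, 198.16]), array([ 171,  173,   53,   51, 1976], dtype=int32)), (array([560.21, 179.31]), array([554, 173,  12,  14, 108], dtype=int32)), (array([568.67, 173.08]), array([565, 172,   8,   3,  12], dtype=int32)), (array([  3.59, 202.73]), array([  0, 198,   9,  10,  81], dtype=int32)), (array([446.77, 207.43]), array([444, 205,   7,   6,  35], dtype=int32)), (array([337.  , 222.41]), array([334, 219,   7,   7,  37], dtype=int32))
[... 1614 characters left out ...]
   5,  23], dtype=int32)), (array([304.74, 219.43]), array([301, 216,   8,   8,  54], dtype=int32)), (array([234.08, 241.4 ]), array([229, 235,  11,  14,  90], dtype=int32)), (array([433.58, 266.83]), array([429, 263,  10,   9,  66], dtype=int32))]
orange [(array([452.65, 175.29]), array([450, 173,   7,   6,  31], dtype=int32)), (array([314.5 , 202.89]), array([311, 202,   8,   3,  18], dtype=int32)), (array([291.08, 218.76]), array([287, 217,   9,   4,  25], dtype=int32)), (array([324.07, 224.7 ]), array([320, 223,   9,   4,  27], dtype=int32)), (array([629.45, 357.36]), array([628, 356,   5,   5,  11], dtype=int32)), (array([630.29, 361.29]), array([629, 360,   4,   4,   7], dtype=int32))]
```

View pics/tc.png

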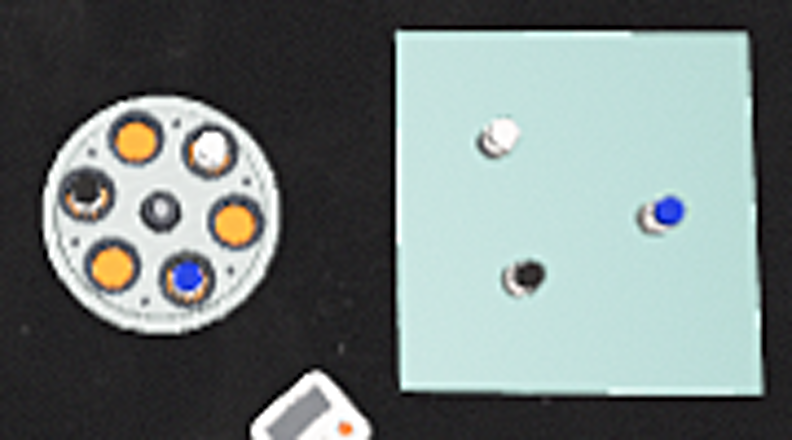

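View pics/sc.png

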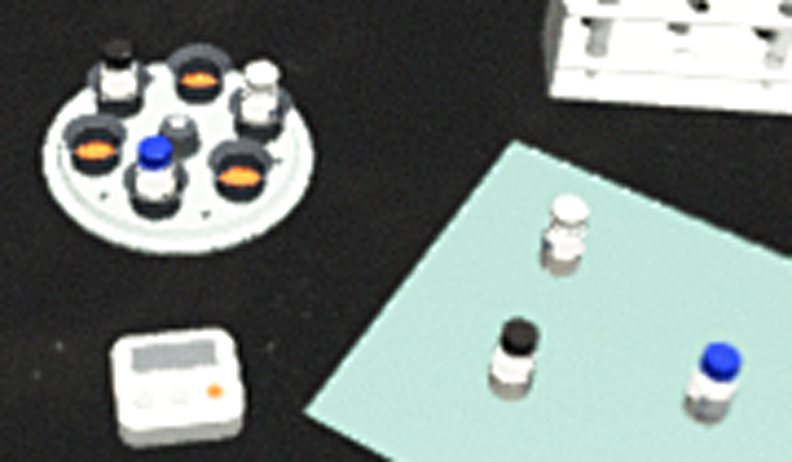

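The crops show the rotor's loaded caps, in top-crop pixels: white (210,148), black (87,193) and blue (187,278). Their opposite empty cups are at (110,268) for white, (235,222) for black and (135,138) for blue. The loose white, black and blue caps are at (502,132), (530,273) and (669,210).

Run:
```python
from h import *
t=pickle.load(open("top0.pkl","rb"));s=pickle.load(open("scene0.pkl","rb"))
for n,a,b in(("w",(409.1,190),(399.5,232.7)),("k",(415.5,222.05),(388.2,261.1)),("b",(446.77,207.43),(433.58,266.83)),("Lb",(337,222.41),(304.74,219.43))):
    P,g=two(t,a,s,b); print(n,P.round(4),round(g,4),"top@.044",onz(t,a,.045).round(4),"sc",onz(s,b,.042).round(4))
C={"blue":((325.37,191.6),(314.5,202.89)),"black":((348.05,210.63),(324.07,224.7)),"white":((320.06,220.35),(291.08,218.76))}
pt={k:onz(t,v[0],.014)[:2] for k,v in C.items()}
print({k:v.round(4) for k,v in pt.items()},{k:onz(s,v[1],.014)[:2].round(4) for k,v in C.items()})
c=np.mean(list(pt.values()),0); print("centre top",c.round(4))
for k,v in pt.items(): d=v-c; print(k,np.hypot(*d).round(4),np.degrees(np.arctan2(d[1],d[0])).round(1))
# rotor disc outline & lid outline via ellipse, both cams
for n,c in(("t",t),("s",s)):
    im=c["image"]; hsv=cv2.cvtColor(im,cv2.COLOR_BGR2HSV)
    for nm,m,z in(("disc",hsv[...,2]>130,.008),("lid",(hsv[...,0]>95)&(hsv[...,0]<125)&(hsv[...,1]>130)&(hsv[...,2]>60),.0)):
        cs,_=cv2.findContours(m.astype(np.uint8),cv2.RETR_EXTERNAL,cv2.CHAIN_APPROX_NONE)
        p=proj(c,(.502,-.045,.01) if nm=="disc" else (.52,.34,.03))
        for q in cs:
            if cv2.contourArea(q)>800 and cv2.pointPolygonTest(q,tuple(map(float,p)),False)>0:
                W=np.array([onz(c,x[0].astype(float),z)[:2] for x in q])
                (cx,cy),rr=cv2.minEnclosingCircle(W.astype(np.float32)); e=cv2.fitEllipse(W.astype(np.float32))
                print(n,nm,z,np.round(e,4).tolist() if 0 else e,cv2.boundingRect(q))
    m=(hsv[...,2]<60).astype(np.uint8)
    p=proj(c,(.52,.34,.083));x,y=p.astype(int);sub=im[y-14:y+14,x-14:x+14].max(2)<75
    print(n,"knob",p,[(b[0]+[x-14,y-14],b[1][4],onz(c,b[0]+[x-14,y-14],.080).round(4)) for b in blobs(sub,10)])
```

```text
w [ 0.5549 -0.2699  0.0462] 0.0 top@.044 [ 0.5551 -0.2702  0.045 ] sc [ 0.559  -0.2688  0.042 ]
k [ 0.462  -0.2858  0.0449] 0.0014 top@.044 [ 0.4623 -0.2864  0.045 ] sc [ 0.4639 -0.2845  0.042 ]
b [ 0.5051 -0.376   0.0433] 0.0023 top@.044 [ 0.5054 -0.3766  0.045 ] sc [ 0.5055 -0.3749  0.042 ]
Lb [ 0.4577 -0.0615  0.0542] 0.0009 top@.044 [ 0.4589 -0.0622  0.045 ] sc [ 0.4676 -0.0537  0.042 ]
{'blue': array([ 0.5531, -0.0283]), 'black': array([ 0.4969, -0.0956]), 'white': array([ 0.4674, -0.0134])} {'blue': array([ 0.5588, -0.021 ]), 'black': array([ 0.503 , -0.0887]), 'white': array([ 0.4728, -0.0058])}
centre top [ 0.5058 -0.0457]
blue 0.0504 20.3
black 0.0506 -100.1
white 0.0502 139.9
t disc 0.008 ((0.5047220587730408, -0.045545633882284164), (0.15652398765087128, 0.15846088528633118), 87.0107421875) (305, 182, 53, 54)
t lid 0.0 ((0.5295428037643433, 0.3498542010784149), (0.15589211881160736, 0.16735206544399261), 153.94482421875) (171, 173, 57, 54)
t knob [194.24301907 198.04661279] [(array([196.37, 197.78]), np.int32(92), array([0.5212, 0.3349, 0.08  ]))]
s disc 0.008 ((0.5026799440383911, -0.04470328986644745), (0.13727201521396637, 0.15876878798007965), 105.07846069335938) (280, 199, 61, 44)
s lid 0.0 ((0.5530710220336914, 0.3814426064491272), (0.16636298596858978, 0.24444176256656647), 143.3197784423828) (184, 141, 53, 43)
s knob [206.36377576 146.80505872] [(array([208.99, 137.74]), np.int32(148), array([0.5632, 0.3754, 0.08  ])), (array([207.79, 150.45]), np.int32(82), array([0.5116, 0.3259, 0.08  ]))]
```

Emit:
send_rows([
  {"dp": [-56, 24, 7], "roll": -0.16, "jaw": 100},
  {"dp": [-112, 47, 13], "roll": -0.32, "jaw": 100},
  {"dp": [-167, 71, 20], "roll": -0.48, "jaw": 100},
  {"dp": [-167, 71, 20], "roll": -0.64, "jaw": 100},
  {"dp": [-167, 71, 20], "roll": -0.775, "jaw": 100},
], newtons=15)

```text
time_s: 0.72
tcp_pos: [0.3752, -0.5013, 0.1961]
eef_rot: [180.0, 0.0, -114.0]
contact_force: [-0.1, -0.4, -0.4]
gripper_width: 0.0874
gripper_force: 0.0
```

```bash
cat >> h.py <<'E'
def mv(cur,tgt):
    "cur/tgt: x,y,z(m),yaw(deg), tool down -> dp mm in tool axes of cur, roll rad"
    y=np.radians(cur[3]); d=(np.array(tgt[:3])-cur[:3])*1000
    a=(tgt[3]-cur[3]+180)%360-180
    return (round(d[0]*np.cos(y)+d[1]*np.sin(y),1),round(d[0]*np.sin(y)-d[1]*np.cos(y),1),round(-d[2],1)),round(-np.radians(a),4)
def st():
    from plant import r
    s=r.get_state(); print(round(s["time_s"],2),s["tcp_pos"].round(4),s["eef_rot"].round(2),"w",round(s["gripper_width"],4),"gf",round(s["gripper_force"],1),s["contact_force"].round(1),s["joints"].round(0))
    return s
E
python3 - <<'E'
from h import *
s=st(); p=s["tcp_pos"]; yaw=s["eef_rot"][2]
print(mv([*p,yaw],[.505,-.376,.10,-70]))
E
```

```text
0.72 [ 0.3752 -0.5013  0.1961] [ 1.7996e+02  2.0000e-02 -1.1396e+02] w 0.0874 gf 0.0 [-0.1 -0.4 -0.4] [-35.  17.  -7.  -0. -66.  11.]
((np.float64(-167.2), np.float64(-67.7), np.float64(96.1)), np.float64(-0.7672))
```

Emit:
send_rows([
  {"dp": [-56, -23, 32], "roll": -0.16, "jaw": 100},
  {"dp": [-111, -45, 64], "roll": -0.32, "jaw": 100},
  {"dp": [-167, -67, 96], "roll": -0.48, "jaw": 100},
  {"dp": [-167, -67, 96], "roll": -0.64, "jaw": 100},
  {"dp": [-167, -67, 96], "roll": -0.774, "jaw": 100},
])

```text
time_s: 1.35
tcp_pos: [0.5047, -0.3762, 0.0988]
eef_rot: [179.9, 0.1, -69.6]
contact_force: [0.0, -0.4, -0.6]
gripper_width: 0.0877
gripper_force: 0.0
```

Run:
```python
from h import *
from plant import r
s=st(); p=s["tcp_pos"]; yaw=s["eef_rot"][2]
print(mv([*p,yaw],[.505,-.376,.036,-70]))
c=r.capture("scene"); im=c["image"]
cv2.imwrite("pics/s1.png",cv2.resize(im[170:310,340:520],None,fx=4,fy=4,interpolation=cv2.INTER_CUBIC))
print("tip px full",proj(c,(*p[:2],p[2]-.014)), "in crop",(proj(c,(*p[:2],p[2]-.014))-[340,170])*4)
```

```text
1.35 [ 0.5047 -0.3762  0.0988] [ 1.7988e+02  1.1000e-01 -6.9600e+01] w 0.0877 gf 0.0 [ 0.  -0.4 -0.6] [-19.  22. -14.  -0. -55.  39.]
((np.float64(-0.1), np.float64(-0.3), np.float64(62.8)), np.float64(0.007))
tip px full [438.40386032 254.53733385] in crop [393.61544127 338.14933542]
```

View pics/s1.png

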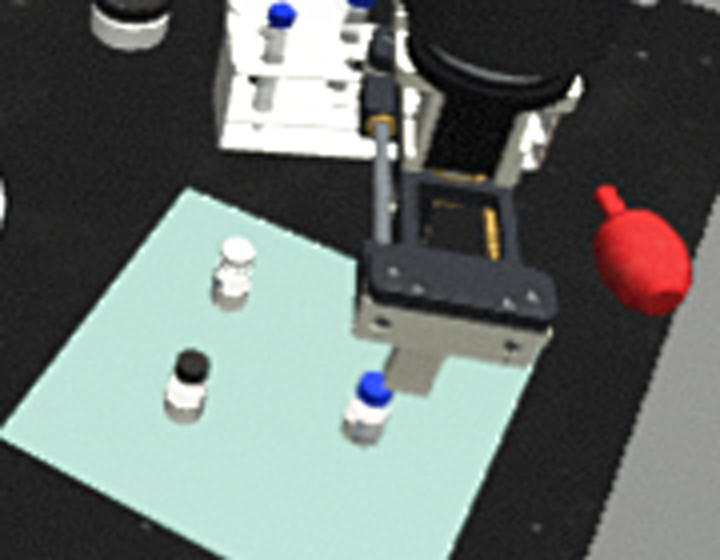

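The picture shows the blue vial in the crop at (370,405) with the near finger beside it at (412,370), which is consistent with the jaws straddling it. I'm descending now.

Emit:
send_rows([
  {"dp": [0, 0, 32], "roll": 0.0, "jaw": 100},
  {"dp": [0, 0, 63], "roll": 0.0, "jaw": 100},
  {"dp": [0, 0, 63], "roll": 0.0, "jaw": 20},
  {"dp": [0, 0, 63], "roll": 0.0, "jaw": 15},
  {"dp": [0, 0, 63], "roll": 0.0, "jaw": 10},
], newtons=15)

```text
time_s: 2.02
tcp_pos: [0.5053, -0.3784, 0.0391]
eef_rot: [-179.9, -0.1, -70.0]
contact_force: [0.5, 0.0, 0.3]
gripper_width: 0.0636
gripper_force: 0.0
```

Emit:
send_rows([
  {"dp": [0, 0, 0], "roll": 0.0, "jaw": 10},
  {"dp": [0, 0, 0], "roll": 0.0, "jaw": 10},
  {"dp": [0, 0, 0], "roll": 0.0, "jaw": 10},
  {"dp": [0, 0, 0], "roll": 0.0, "jaw": 10},
])

```text
time_s: 2.52
tcp_pos: [0.5044, -0.3779, 0.0376]
eef_rot: [-180.0, 0.0, -70.0]
contact_force: [-0.0, -0.4, 0.0]
gripper_width: 0.0234
gripper_force: 0.0
```

Emit:
send_rows([
  {"dp": [0, 0, -30], "roll": 0.0, "jaw": 10},
  {"dp": [0, 0, -75], "roll": 0.0, "jaw": 10},
  {"dp": [0, 0, -75], "roll": 0.0, "jaw": 10},
])

```text
time_s: 2.9
tcp_pos: [0.5067, -0.3791, 0.1166]
eef_rot: [-179.7, -0.3, -70.0]
contact_force: [-0.0, -0.1, -0.3]
gripper_width: 0.0088
gripper_force: 0.0
```

Run:
```python
from h import *
from plant import r
s=st(); p=s["tcp_pos"]; yaw=s["eef_rot"][2]
print(mv([*p,yaw],[.552,-.0284,.115,-70]))
```

```text
2.9 [ 0.5067 -0.3791  0.1166] [-179.73   -0.29  -69.97] w 0.0088 gf 0.0 [-0.  -0.1 -0.3] [-19.  21. -13.   0. -56.  39.]
((np.float64(-313.9), np.float64(-162.7), np.float64(1.6)), np.float64(0.0006))
```

The gripper was still at 23 mm when I lifted, so I lifted too early. I'll check that the vial is still standing.

Run:
```python
from h import *
from plant import r
c=r.capture("scene"); im=c["image"]; t=r.capture("top")
cv2.imwrite("pics/s2.png",cv2.resize(im[170:310,340:520],None,fx=4,fy=4,interpolation=cv2.INTER_CUBIC))
P=[]
for k in(c,t):
    i=k["image"].astype(int);B,G,R=i[...,0],i[...,1],i[...,2]
    print(blobs((B>110)&(B>R+70)&(B>G+40),10))
```

```text
[(array([ 3.58, 29.75]), array([ 2, 26,  4,  9, 24], dtype=int32)), (array([351.48,  86.77]), array([346,  82,  12,  11, 111], dtype=int32)), (array([164.26,  97.1 ]), array([141,  88,  57,  21, 623], dtype=int32)), (array([134.71, 125.74]), array([130, 121,  11,  11,  89], dtype=int32)), (array([  9.59, 139.47]), array([  9, 135,   2,  11,  17], dtype=int32)), (array([209.96, 162.24]), array([ 184,  141,   53,   42, 1684], dtype=int32)), (array([430.16, 167.44]), array([427, 165,   7,   7,  32], dtype=int32)), (array([410.13, 172.26]), array([407, 170,   7,   5,  23], dtype=int32)), (array([304.77, 219.4 ]), array([301, 216,   8,   8,  53], dtype=int32)), (array([234.08, 241.4 ]), array([229, 235,  11,  14,  90], dtype=int32)), (array([433.64, 266.77]), array([429, 263,  10,   9,  64], dtype=int32)), (array([130.47, 273.4 ]), array([126, 264,  11,  19,  30], dtype=int32))]
[(array([277.3 ,  32.55]), array([270,  26,  16,  14, 171], dtype=int32)), (array([282.4,  40.8]), array([279,  38,   7,   6,  10], dtype=int32)), (array([440.63,  95.93]), array([438,  93,   7,   6,  30], dtype=int32)), (array([ 10.55, 110.76]), array([  3, 103,  18,  19, 226], dtype=int32)), (array([ 48.66, 140.3 ]), array([   1,  103,   79,  105, 3736], dtype=int32)), (array([407.  , 112.38]), array([404, 111,   6,   4,  16], dtype=int32)), (array([197.53, 198.13]), array([ 171,  173,   55,   51, 2008], dtype=int32)), (array([561.7 , 178.83]), array([556, 172,  17,  15, 111], dtype=int32)), (array([  3.65, 202.71]), array([  0, 198,   9,  10,  82], dtype=int32)), (array([446.77, 207.43]), array([444, 205,   7,   6,  35], dtype=int32)), (array([337.11, 222.35]), array([334, 219,   7,   7,  37], dtype=int32)), (array([293.64, 266.37]), array([287, 261,  14,  11,  75], dtype=int32)), (array([ 57.7 , 289.67]), array([  0, 287, 118,   6, 613], dtype=int32))]
```

View pics/s2.png

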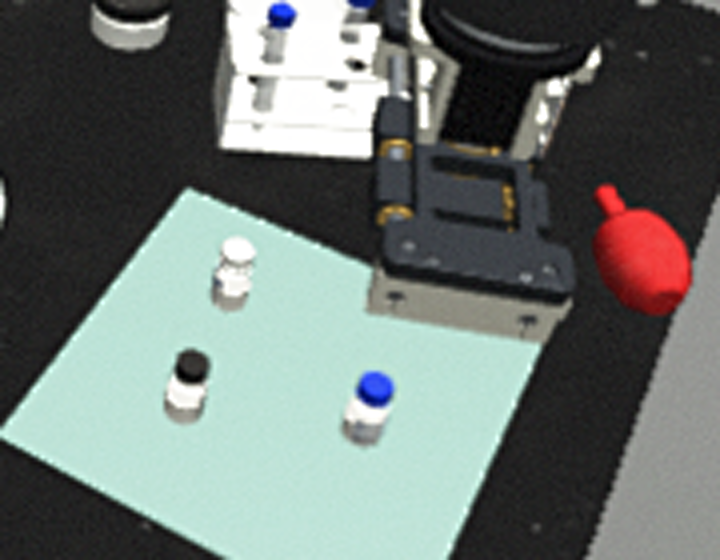

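The blue vial is still standing in the same spot, with its scene centroid at (433.6,266.8). I'll retry with time for the fingers to close.

Emit:
send_rows([
  {"dp": [0, 0, 0], "roll": 0.0, "jaw": 50},
  {"dp": [0, 0, 0], "roll": 0.0, "jaw": 50},
  {"dp": [0, 0, 0], "roll": 0.0, "jaw": 50},
  {"dp": [0, 0, 0], "roll": 0.0, "jaw": 50},
  {"dp": [0, 0, 0], "roll": 0.0, "jaw": 50},
])

```text
time_s: 3.62
tcp_pos: [0.5044, -0.3779, 0.1124]
eef_rot: [180.0, 0.0, -70.0]
contact_force: [-0.1, -1.0, 0.1]
gripper_width: 0.0433
gripper_force: 0.0
```

Emit:
send_rows([
  {"dp": [0, 0, 35], "roll": 0.0, "jaw": 50},
  {"dp": [0, 0, 75], "roll": 0.0, "jaw": 50},
  {"dp": [0, 0, 75], "roll": 0.0, "jaw": 50},
])

```text
time_s: 4.0
tcp_pos: [0.5021, -0.3769, 0.0348]
eef_rot: [179.7, 0.2, -70.0]
contact_force: [-0.1, -0.5, 0.7]
gripper_width: 0.0437
gripper_force: 0.0
```

Emit:
send_rows([
  {"dp": [0, 0, 0], "roll": 0.0, "jaw": 10},
  {"dp": [0, 0, 0], "roll": 0.0, "jaw": 10},
  {"dp": [0, 0, 0], "roll": 0.0, "jaw": 10},
  {"dp": [0, 0, 0], "roll": 0.0, "jaw": 10},
  {"dp": [0, 0, 0], "roll": 0.0, "jaw": 10},
], newtons=15)

```text
time_s: 4.62
tcp_pos: [0.5045, -0.3779, 0.0379]
eef_rot: [-180.0, -0.0, -70.0]
contact_force: [-0.1, 0.2, 0.7]
gripper_width: 0.0094
gripper_force: 0.0
```

Run:
```python
from h import *
from plant import r
c=r.capture("scene"); t=r.capture("top"); p=st()["tcp_pos"]
a=cv2.resize(c["image"][200:300,370:500],None,fx=4,fy=4,interpolation=cv2.INTER_CUBIC)
b=cv2.resize(t["image"][160:260,375:505],None,fx=4,fy=4,interpolation=cv2.INTER_CUBIC)[:, :280]
cv2.imwrite("pics/s3.png",np.hstack([a,cv2.resize(t["image"][160:260,405:475],None,fx=4,fy=4,interpolation=cv2.INTER_CUBIC)]))
for k in(c,t): print("tip",proj(k,p-[0,0,.014]),"blue pred",proj(k,(.505,-.376,.045)))
```

```text
4.72 [ 0.5044 -0.3779  0.0377] [-180.   -0.  -70.] w 0.009 gf 0.0 [ 0.3 -0.6  0.8] [-19.  26. -17.  -0. -47.  39.]
tip [432.89102477 272.94061613] blue pred [434.27013311 266.317549  ]
tip [445.22570618 208.69514234] blue pred [446.5511005  207.56199746]
```

View pics/s3.png

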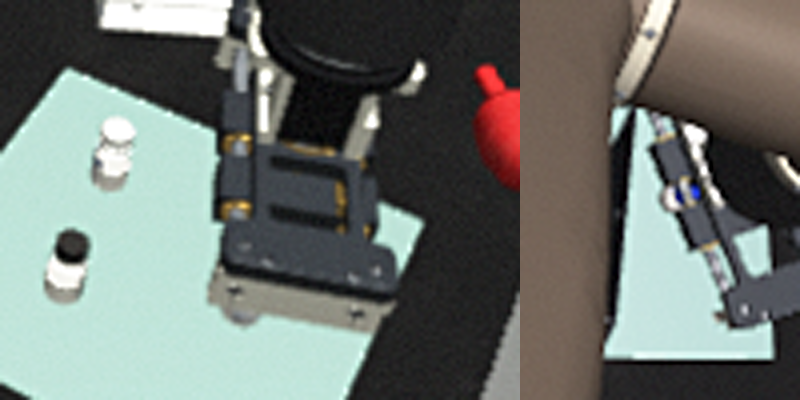

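The blue vial is still upright under the gripper, with its cap in the top crop at (685,190). The jaw closed beside it, so I'll compare where the visible finger in s1 should project.

Run:
```python
from h import *
s=pickle.load(open("scene0.pkl","rb"))
p=np.array([.5047,-.3762,.0988]); y=np.radians(-69.6)
X=np.array([np.cos(y),np.sin(y),0]);Y=np.array([np.sin(y),-np.cos(y),0]);Z=np.array([0,0,-1])
f=lambda P:((proj(s,P)-[340,170])*4).round(0)
for d in(-.065,-.044,0,.044,.065):
    print(d,"alongY tip",f(p+Y*d+Z*.014),"root",f(p+Y*d-Z*.05),"| alongX tip",f(p+X*d+Z*.014),"root",f(p+X*d-Z*.05))
for h in (0,.05,.1): print("axis",h,f(p-Z*h))
```

```text
-0.065 alongY tip [393. 252.] root [419. 169.] | alongX tip [270. 316.] root [291. 233.]
-0.044 alongY tip [393. 279.] root [420. 196.] | alongX tip [310. 323.] root [333. 240.]
0 alongY tip [394. 338.] root [422. 255.] | alongX tip [394. 338.] root [422. 255.]
0.044 alongY tip [394. 403.] root [424. 319.] | alongX tip [479. 353.] root [512. 270.]
0.065 alongY tip [394. 435.] root [425. 352.] | alongX tip [520. 361.] root [556. 277.]
axis 0 [400. 321.]
axis 0.05 [422. 255.]
axis 0.1 [447. 182.]
```

Emit:
send_rows([
  {"dp": [0, 0, 0], "roll": 0.0, "jaw": 100},
  {"dp": [0, 0, 0], "roll": 0.0, "jaw": 100},
  {"dp": [0, 0, 0], "roll": 0.0, "jaw": 100},
  {"dp": [0, 0, 0], "roll": 0.0, "jaw": 100},
  {"dp": [0, 0, 0], "roll": 0.0, "jaw": 100},
])

```text
time_s: 5.35
tcp_pos: [0.5044, -0.3779, 0.0375]
eef_rot: [180.0, 0.0, -70.0]
contact_force: [0.7, -0.3, -0.4]
gripper_width: 0.053
gripper_force: 0.0
```

Emit:
send_rows([
  {"dp": [0, 0, 0], "roll": 0.0, "jaw": 100},
  {"dp": [0, 0, 0], "roll": 0.0, "jaw": 100},
  {"dp": [0, 0, 0], "roll": 0.0, "jaw": 100},
  {"dp": [0, 0, 0], "roll": 0.0, "jaw": 100},
])

```text
time_s: 5.85
tcp_pos: [0.5044, -0.3779, 0.0376]
eef_rot: [180.0, 0.0, -70.0]
contact_force: [0.2, 0.2, 0.1]
gripper_width: 0.0867
gripper_force: 0.0
```

Run:
```python
from h import *
from plant import r
c=r.capture("scene"); t=r.capture("top"); s=st(); p=s["tcp_pos"]; y=np.radians(s["eef_rot"][2])
X=np.array([np.cos(y),np.sin(y),0]);Y=np.array([np.sin(y),-np.cos(y),0]);Z=np.array([0,0,-1])
o=[]
for k,(x0,y0) in((c,(395,230)),(t,(410,170))):
    a=cv2.resize(k["image"][y0:y0+80,x0:x0+80],None,fx=5,fy=5,interpolation=cv2.INTER_CUBIC)
    for d in(-.065,-.044,.044,.065):
        for e in(-.0095,.0095):
            q=(proj(k,p+Y*d+X*e+Z*.014)-[x0,y0])*5; cv2.circle(a,tuple(q.astype(int).tolist()),3,(0,0,255) if d>0 else (0,255,255),-1)
    for d in(-.0965,.0965):
        for e in(-.039,.039):
            q=(proj(k,p+Y*d+X*e-Z*.052)-[x0,y0])*5; cv2.circle(a,tuple(q.astype(int).tolist()),4,(0,255,0),-1)
    o.append(a)
    print("cam",ray(k,(320,200))[0].round(3))
cv2.imwrite("pics/s4.png",np.hstack(o))
```

```text
5.95 [ 0.5044 -0.3779  0.0376] [-180.    0.  -70.] w 0.0873 gf 0.0 [0.2 0.3 0.5] [-19.  26. -17.  -0. -47.  39.]
cam [-0.063 -0.443  0.679]
cam [ 0.338 -0.021  1.343]
```

View pics/s4.png

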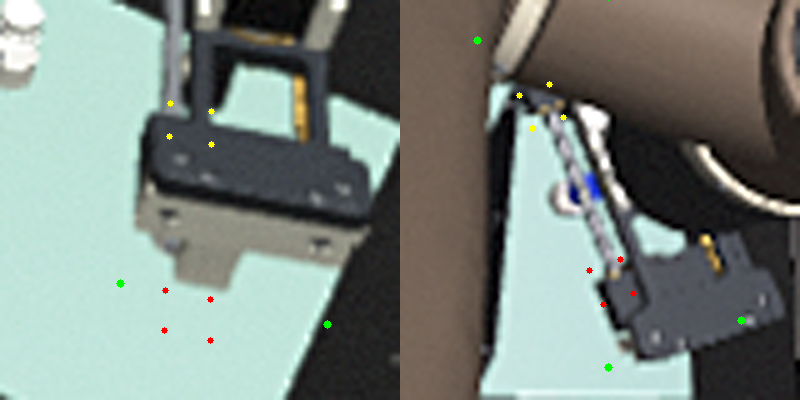

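The left crop shows the real finger bottom at (205,287) against (187,335) predicted. The body is displaced the same way in both views, so the tool appears higher than reported. I'll quantify this.

Run:
```python
from h import *
from scipy.optimize import least_squares
s=pickle.load(open("scene0.pkl","rb"));t=pickle.load(open("top0.pkl","rb"))
p=np.array([.5044,-.3779,.0376]); y=np.radians(-70)
X=np.array([np.cos(y),np.sin(y),0]);Y=np.array([np.sin(y),-np.cos(y),0]);Z=np.array([0,0,-1])
for n,P,px in(("tip outer",p+Y*.065+Z*.014,(436,287.2)),("bodyL",p+Y*.0965-X*.039-Z*.052,(422.4,275)),("bodyR",p+Y*.0965+X*.039-Z*.052,(466.5,282))):
    q=least_squares(lambda d:proj(s,P+[0,0,d[0]])-px,[0.]); print(n,q.x.round(4),"res",q.fun.round(1))
    q=least_squares(lambda d:proj(s,P+Y*d[0]+X*d[1])-px,[0.,0]); print("  or horiz Y,X",q.x.round(4))
```

```text
tip outer [0.0346] res [0.2 0.1]
  or horiz Y,X [-0.0274  0.007 ]
bodyL [0.0364] res [0.5 0.2]
  or horiz Y,X [-0.0303  0.0052]
bodyR [0.0406] res [-0. -0.]
  or horiz Y,X [-0.0339  0.0128]
```

Emit:
send_rows([
  {"dp": [0, 0, 10], "roll": 0.0, "jaw": 60},
  {"dp": [0, 0, 19], "roll": 0.0, "jaw": 50},
  {"dp": [0, 0, 19], "roll": 0.0, "jaw": 40},
  {"dp": [0, 0, 19], "roll": 0.0, "jaw": 40},
  {"dp": [0, 0, 19], "roll": 0.0, "jaw": 40},
], newtons=4)

```text
time_s: 6.58
tcp_pos: [0.5046, -0.378, 0.0188]
eef_rot: [-180.0, -0.0, -70.0]
contact_force: [0.1, -0.0, 0.5]
gripper_width: 0.0432
gripper_force: 0.0
```

Emit:
send_rows([
  {"dp": [0, 0, 0], "roll": 0.0, "jaw": 15},
  {"dp": [0, 0, 0], "roll": 0.0, "jaw": 15},
  {"dp": [0, 0, 0], "roll": 0.0, "jaw": 15},
  {"dp": [0, 0, 0], "roll": 0.0, "jaw": 15},
  {"dp": [0, 0, 0], "roll": 0.0, "jaw": 15},
])

```text
time_s: 7.2
tcp_pos: [0.5045, -0.378, 0.0187]
eef_rot: [-180.0, -0.0, -70.0]
contact_force: [0.1, -0.2, 1.0]
gripper_width: 0.0214
gripper_force: 4.0
```

Emit:
send_rows([
  {"dp": [0, 0, 0], "roll": 0.0, "jaw": 15},
  {"dp": [0, 0, 0], "roll": 0.0, "jaw": 15},
])

```text
time_s: 7.45
tcp_pos: [0.5045, -0.3779, 0.0187]
eef_rot: [-180.0, -0.0, -70.0]
contact_force: [0.3, 0.3, 1.2]
gripper_width: 0.0209
gripper_force: 4.0
```

Emit:
send_rows([
  {"dp": [0, 0, 0], "roll": 0.0, "jaw": 45},
  {"dp": [0, 0, 0], "roll": 0.0, "jaw": 45},
  {"dp": [0, 0, 0], "roll": 0.0, "jaw": 45},
  {"dp": [0, 0, 9], "roll": 0.0, "jaw": 45},
  {"dp": [0, 0, 17], "roll": 0.0, "jaw": 45},
])

```text
time_s: 8.07
tcp_pos: [0.5041, -0.3778, 0.0008]
eef_rot: [180.0, 0.0, -70.0]
contact_force: [-0.3, -0.2, 0.3]
gripper_width: 0.0392
gripper_force: 0.0
```

Emit:
send_rows([
  {"dp": [0, 0, 0], "roll": 0.0, "jaw": 15},
  {"dp": [0, 0, 0], "roll": 0.0, "jaw": 15},
  {"dp": [0, 0, 0], "roll": 0.0, "jaw": 15},
  {"dp": [0, 0, 0], "roll": 0.0, "jaw": 15},
  {"dp": [0, 0, 0], "roll": 0.0, "jaw": 15},
], newtons=12)

```text
time_s: 8.7
tcp_pos: [0.5044, -0.3779, 0.0017]
eef_rot: [-180.0, -0.0, -70.0]
contact_force: [0.1, -0.6, -0.2]
gripper_width: 0.0213
gripper_force: 12.0
```

Run:
```python
from h import *
from plant import r
c=r.capture("scene"); s=st()
x0,y0=395,230
cv2.imwrite("pics/s5.png",cv2.resize(c["image"][y0:y0+80,x0:x0+100],None,fx=6,fy=6,interpolation=cv2.INTER_CUBIC))
```

```text
8.75 [ 0.5044 -0.3779  0.0017] [-1.7999e+02 -1.0000e-02 -7.0000e+01] w 0.0214 gf 12.0 [-0.5  0.2  0.1] [-19.  28. -19.  -0. -43.  39.]
```

View pics/s5.png

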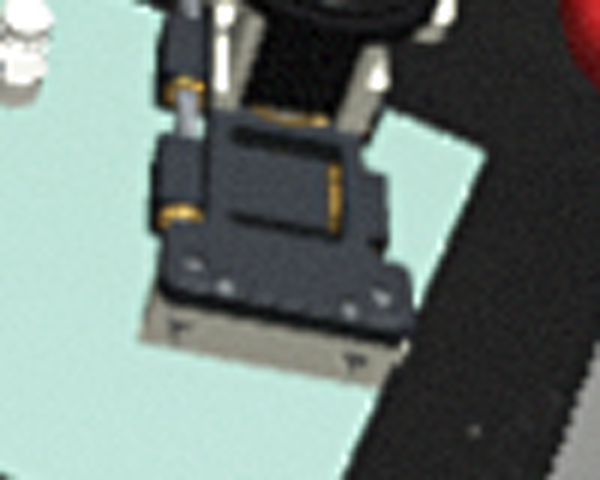

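Gripped: the picture shows the gripper lowered, with its body edge at (260,350), and the width is 21.4 mm at 12 N. Next I lift and carry the vial to the blue cup.

Emit:
send_rows([
  {"dp": [0, 0, -15], "roll": 0, "jaw": 15},
  {"dp": [0, 0, -50], "roll": 0, "jaw": 15},
  {"dp": [0, 0, -90], "roll": 0, "jaw": 15},
  {"dp": [0, 0, -90], "roll": 0, "jaw": 15},
])

```text
time_s: 9.25
tcp_pos: [0.5069, -0.3792, 0.0966]
eef_rot: [-179.7, -0.3, -70.0]
contact_force: [-0.0, 0.2, -0.4]
gripper_width: 0.0216
gripper_force: 12.0
```

Emit:
send_rows([
  {"dp": [-35, -18, 0], "roll": 0, "jaw": 15},
  {"dp": [-80, -42, 0], "roll": 0, "jaw": 15},
  {"dp": [-125, -66, 0], "roll": 0, "jaw": 15},
  {"dp": [-155, -82, 0], "roll": 0, "jaw": 15},
  {"dp": [-155, -82, 0], "roll": 0, "jaw": 15},
])

```text
time_s: 9.88
tcp_pos: [0.5288, -0.2021, 0.0922]
eef_rot: [-180.0, -0.0, -69.8]
contact_force: [-0.1, -0.2, 0.3]
gripper_width: 0.0214
gripper_force: 12.0
```

Emit:
send_rows([
  {"dp": [-35, -18, 0], "roll": 0, "jaw": 15},
  {"dp": [-80, -42, 0], "roll": 0, "jaw": 15},
  {"dp": [-125, -66, 0], "roll": 0, "jaw": 15},
  {"dp": [-155, -82, 0], "roll": 0, "jaw": 15},
  {"dp": [-155, -82, 0], "roll": 0, "jaw": 15},
])

```text
time_s: 10.5
tcp_pos: [0.553, -0.0291, 0.0919]
eef_rot: [-180.0, -0.0, -69.9]
contact_force: [0.7, -0.1, -0.4]
gripper_width: 0.0214
gripper_force: 12.0
```

Emit:
send_rows([
  {"dp": [0, 0, 0], "roll": 0, "jaw": 15},
  {"dp": [0, 0, 0], "roll": 0, "jaw": 15},
])

```text
time_s: 10.75
tcp_pos: [0.5523, -0.0316, 0.0916]
eef_rot: [180.0, 0.0, -70.1]
contact_force: [0.5, -0.3, 0.0]
gripper_width: 0.0215
gripper_force: 12.0
```

Run:
```python
from h import *
from plant import r
c=r.capture("scene"); t=r.capture("top");s=st(); p=s["tcp_pos"]
print(mv([*p,s["eef_rot"][2]],[.5525,-.030,.020,-70]))
a=c["image"][170:270,260:360].copy(); b=t["image"][170:270,290:390]
cv2.imwrite("pics/s6.png",cv2.resize(np.hstack([a,b]),None,fx=4,fy=4,interpolation=cv2.INTER_CUBIC))
for n,q in(("foot",p+[-.0005,.0015,.0005]),("cup",(.552,-.0284,.034))): print(n,[((proj(k,q)-o)*4).round() for k,o in((c,(260,170)),(t,(190,170)))])
```

```text
10.85 [ 0.5523 -0.0315  0.0916] [179.99   0.   -70.08] w 0.0211 gf 12.0 [ 0.7 -0.1 -0.2] [ 17.  16. -24.  -0. -50.   3.]
((np.float64(-1.3), np.float64(-0.7), np.float64(71.6)), np.float64(-0.0015))
foot [array([224.,  52.]), array([545.,  70.])]
cup [array([222., 119.]), array([542.,  83.])]
```

View pics/s6.png

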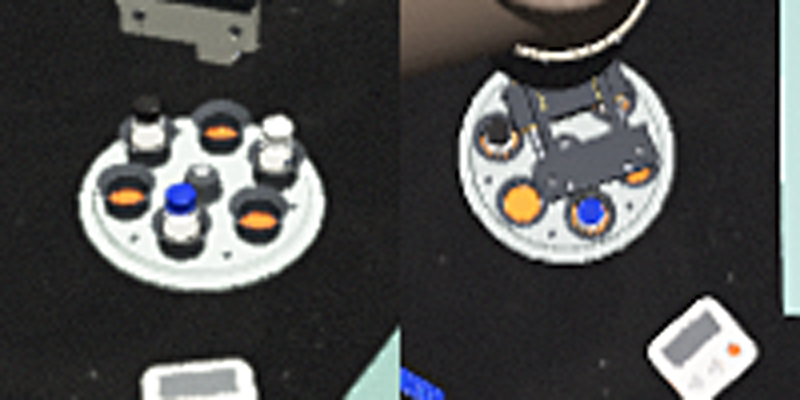

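The gripper sits over the blue-target cup, whose orange floor is at (222,132) in the left crop, and it still holds the vial. I'm descending.

Emit:
send_rows([
  {"dp": [-1.3, -0.7, 20], "roll": 0, "jaw": 15},
  {"dp": [-1.3, -0.7, 40], "roll": 0, "jaw": 15},
  {"dp": [-1.3, -0.7, 50], "roll": 0, "jaw": 15},
  {"dp": [-1.3, -0.7, 55], "roll": 0, "jaw": 15},
  {"dp": [-1.3, -0.7, 60], "roll": 0, "jaw": 15},
])

```text
time_s: 11.48
tcp_pos: [0.5532, -0.0291, 0.0318]
eef_rot: [-180.0, -0.0, -70.0]
contact_force: [0.0, -0.2, -0.1]
gripper_width: 0.0211
gripper_force: 12.0
```

Emit:
send_rows([
  {"dp": [0, 0, 3], "roll": 0, "jaw": 15},
  {"dp": [0, 0, 6], "roll": 0, "jaw": 15},
  {"dp": [0, 0, 9], "roll": 0, "jaw": 15},
  {"dp": [0, 0, 11], "roll": 0, "jaw": 15},
])

```text
time_s: 11.98
tcp_pos: [0.5532, -0.029, 0.0231]
eef_rot: [-179.9, -0.1, -69.9]
contact_force: [-13.0, 3.9, 39.1]
gripper_width: 0.0212
gripper_force: 31.3
```

Emit:
send_rows([
  {"dp": [0, 0, -4], "roll": 0, "jaw": 15},
  {"dp": [0, 0, -4], "roll": 0, "jaw": 15},
  {"dp": [0, 0, -4], "roll": 0, "jaw": 15},
])

```text
time_s: 12.35
tcp_pos: [0.5526, -0.0291, 0.0243]
eef_rot: [180.0, 0.0, -70.0]
contact_force: [0.4, -0.1, -0.7]
gripper_width: 0.0212
gripper_force: 12.0
```

Run:
```python
from h import *
from plant import r
c=r.capture("scene"); s=st(); p=s["tcp_pos"]
a=cv2.resize(c["image"][175:250,270:355],None,fx=7,fy=7,interpolation=cv2.INTER_CUBIC)
Y=np.array([-.94,-.342,0])
for q in (p+[-.0005,.0015,.0005],): print("foot",(proj(c,q)-[270,175])*7)
for d in(.011,.032): print("tip@35",(proj(c,p+Y*d+[0,0,.021])-[270,175])*7, "@25",(proj(c,p+Y*d+[0,0,.011])-[270,175])*7)
cv2.imwrite("pics/s7.png",a)
```

```text
12.4 [ 0.5526 -0.0291  0.0242] [179.98   0.   -70.01] w 0.0213 gf 12.1 [ 1.4 -0.4 -1. ] [ 17.  21. -28.  -0. -41.   3.]
foot [315.89804618 190.38183874]
tip@35 [312.93930623 169.03718064] @25 [312.86624111 188.96131964]
tip@35 [298.94107192 204.99605971] @25 [298.96295378 224.99484838]
```

View pics/s7.png

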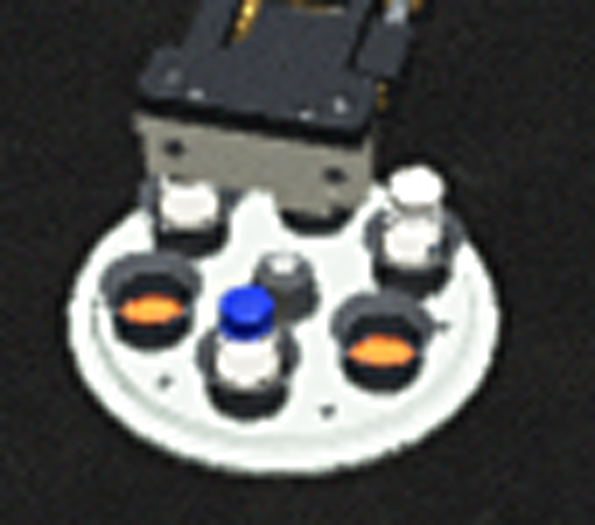

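The picture shows the finger over the blue-target cup near (315,215), with no force now. The vial foot is already below the chamfer, so I'll release here and let it drop.

Emit:
send_rows([
  {"dp": [0, 0, 0.5], "roll": 0, "jaw": 36},
  {"dp": [0, 0, 0.5], "roll": 0, "jaw": 36},
  {"dp": [0, 0, 0.5], "roll": 0, "jaw": 36},
  {"dp": [0, 0, 0.5], "roll": 0, "jaw": 36},
  {"dp": [0, 0, 0.5], "roll": 0, "jaw": 36},
])

```text
time_s: 13.02
tcp_pos: [0.5531, -0.029, 0.0243]
eef_rot: [-180.0, -0.0, -70.0]
contact_force: [1.2, -0.2, 4.8]
gripper_width: 0.0314
gripper_force: 2.2
```

Emit:
send_rows([
  {"dp": [0, 0, -20], "roll": 0, "jaw": 36},
  {"dp": [0, 0, -60], "roll": 0, "jaw": 36},
  {"dp": [0, 0, -90], "roll": 0, "jaw": 36},
  {"dp": [0, 0, -90], "roll": 0, "jaw": 36},
])

```text
time_s: 13.52
tcp_pos: [0.5536, -0.0288, 0.116]
eef_rot: [-179.8, -0.0, -70.0]
contact_force: [-0.4, 0.5, -0.6]
gripper_width: 0.0315
gripper_force: 0.0
```

Run:
```python
from h import *
from plant import r
c=r.capture("scene"); t=r.capture("top"); s=st(); p=s["tcp_pos"]
for k in(c,t):
    i=k["image"].astype(int);B,G,R=i[...,0],i[...,1],i[...,2]
    print([b for b in blobs((B>110)&(B>R+70)&(B>G+40),10) if 290<b[0][0]<360 and b[0][1]>180], "seated pred",proj(k,(.552,-.0284,.057)))
print(mv([*p,s["eef_rot"][2]],[.462,-.286,.08,170]))
```

```text
13.62 [ 0.5519 -0.0291  0.1135] [ 1.7996e+02  3.0000e-02 -7.0030e+01] w 0.0315 gf 0.0 [-0.3  0.1  0.4] [ 17.  14. -23.  -0. -53.   3.]
[(array([314.6 , 193.79]), array([311, 191,   8,   7,  43], dtype=int32)), (array([304.75, 219.17]), array([301, 216,   8,   8,  48], dtype=int32))] seated pred [315.41255643 193.14350235]
[(array([337.11, 222.35]), array([334, 219,   7,   7,  37], dtype=int32)), (array([293.62, 266.41]), array([287, 261,  14,  11,  74], dtype=int32))] seated pred [325.51500153 189.572181  ]
((np.float64(210.8), np.float64(172.3), np.float64(33.5)), np.float64(2.0939))
```

Blue is seated: its cap is at (314.6,193.8) against (315.4,193.1) predicted. Next is the black vial, gripped about 8 mm higher.

Emit:
send_rows([
  {"dp": [35, 29, 0], "roll": 0, "jaw": 55},
  {"dp": [70, 58, 0], "roll": 0, "jaw": 55},
  {"dp": [105, 86, 0], "roll": 0, "jaw": 55},
  {"dp": [105, 86, 0], "roll": 0, "jaw": 55},
])

```text
time_s: 14.12
tcp_pos: [0.5054, -0.1592, 0.1124]
eef_rot: [179.8, 0.1, -70.2]
contact_force: [-1.4, 0.3, -0.9]
gripper_width: 0.0482
gripper_force: 0.0
```

Emit:
send_rows([
  {"dp": [35, 29, 8], "roll": -0.16, "jaw": 55},
  {"dp": [70, 58, 16], "roll": -0.32, "jaw": 55},
  {"dp": [105.8, 86.3, 24], "roll": -0.48, "jaw": 55},
  {"dp": [105.8, 86.3, 30], "roll": -0.64, "jaw": 55},
  {"dp": [105.8, 86.3, 30], "roll": -0.727, "jaw": 55},
])

```text
time_s: 14.75
tcp_pos: [0.4616, -0.2859, 0.0821]
eef_rot: [180.0, 0.2, -28.2]
contact_force: [0.6, 0.5, -0.1]
gripper_width: 0.0483
gripper_force: 0.0
```

Emit:
send_rows([
  {"dp": [0, 0, 0], "roll": -0.16, "jaw": 55},
  {"dp": [0, 0, 0], "roll": -0.32, "jaw": 55},
  {"dp": [0, 0, 0], "roll": -0.32, "jaw": 55},
  {"dp": [0, 0, 0], "roll": -0.32, "jaw": 55},
])

```text
time_s: 15.25
tcp_pos: [0.4627, -0.2857, 0.0835]
eef_rot: [-180.0, 0.1, -10.2]
contact_force: [0.4, -0.4, -0.2]
gripper_width: 0.048
gripper_force: 0.0
```

Run:
```python
from h import *
from plant import r
s=st(); p=s["tcp_pos"]
print(mv([*p,s["eef_rot"][2]],[.462,-.287,.0095,-10]))
```

```text
15.25 [ 0.4627 -0.2857  0.0835] [-1.7999e+02  6.0000e-02 -1.0200e+01] w 0.048 gf 0.0 [ 0.4 -0.4 -0.2] [-11.  16. -26.  -0. -49.  91.]
((np.float64(-0.5), np.float64(1.4), np.float64(74.0)), np.float64(-0.0035))
```

Emit:
send_rows([
  {"dp": [0, 1, 35], "roll": 0, "jaw": 55},
  {"dp": [0, 1, 65], "roll": 0, "jaw": 55},
  {"dp": [0, 1, 74], "roll": 0, "jaw": 55},
  {"dp": [0, 1, 74], "roll": 0, "jaw": 55},
])

```text
time_s: 15.75
tcp_pos: [0.4626, -0.287, 0.0099]
eef_rot: [180.0, 0.1, -10.1]
contact_force: [0.4, -0.1, 0.4]
gripper_width: 0.048
gripper_force: 0.0
```

Emit:
send_rows([
  {"dp": [0, 0, 0], "roll": 0, "jaw": 15},
  {"dp": [0, 0, 0], "roll": 0, "jaw": 15},
  {"dp": [0, 0, 0], "roll": 0, "jaw": 15},
  {"dp": [0, 0, 0], "roll": 0, "jaw": 15},
  {"dp": [0, 0, 0], "roll": 0, "jaw": 15},
], newtons=12)

```text
time_s: 16.38
tcp_pos: [0.4632, -0.2871, 0.0106]
eef_rot: [180.0, -0.1, -10.0]
contact_force: [-0.4, 0.4, 5.5]
gripper_width: 0.0209
gripper_force: 12.0
```

Emit:
send_rows([
  {"dp": [0, 0, 0], "roll": 0, "jaw": 15},
])

```text
time_s: 16.5
tcp_pos: [0.4632, -0.2871, 0.0106]
eef_rot: [180.0, -0.1, -10.0]
contact_force: [-0.8, 1.7, 6.3]
gripper_width: 0.0206
gripper_force: 12.0
```

Run:
```python
from h import *
s=st(); p=s["tcp_pos"]
print(mv([*p[:2],.1,s["eef_rot"][2]],[.4963,-.0947,.1,-10]))
```

```text
16.5 [ 0.4632 -0.2871  0.0106] [ 1.7999e+02 -5.0000e-02 -1.0000e+01] w 0.0206 gf 12.0 [-0.8  1.7  6.3] [-11.  21. -30.   0. -39.  91.]
((np.float64(-0.8), np.float64(-195.3), np.float64(-0.0)), np.float64(-0.0))
```

Emit:
send_rows([
  {"dp": [0, 0, -15], "roll": 0, "jaw": 15},
  {"dp": [0, 0, -50], "roll": 0, "jaw": 15},
  {"dp": [0, 0, -85], "roll": 0, "jaw": 15},
  {"dp": [0, 0, -85], "roll": 0, "jaw": 15},
])

```text
time_s: 17.0
tcp_pos: [0.4646, -0.2877, 0.0986]
eef_rot: [180.0, -0.3, -10.0]
contact_force: [0.5, -0.1, 0.6]
gripper_width: 0.0209
gripper_force: 12.0
```

Emit:
send_rows([
  {"dp": [0, -45, 0], "roll": 0, "jaw": 15},
  {"dp": [0, -95, 0], "roll": 0, "jaw": 15},
  {"dp": [0, -145, 0], "roll": 0, "jaw": 15},
  {"dp": [0, -180, 0], "roll": 0, "jaw": 15},
  {"dp": [0, -195, 0], "roll": 0, "jaw": 15},
])

```text
time_s: 17.62
tcp_pos: [0.4964, -0.0935, 0.0949]
eef_rot: [180.0, 0.0, -9.9]
contact_force: [0.0, 0.5, 0.9]
gripper_width: 0.0208
gripper_force: 12.0
```

Emit:
send_rows([
  {"dp": [0, 0, 0], "roll": 0, "jaw": 15},
  {"dp": [0, 0, 0], "roll": 0, "jaw": 15},
])

```text
time_s: 17.88
tcp_pos: [0.4962, -0.0957, 0.0949]
eef_rot: [180.0, 0.0, -10.0]
contact_force: [-0.5, 0.8, 0.6]
gripper_width: 0.0211
gripper_force: 12.0
```

Run:
```python
from h import *
from plant import r
c=r.capture("scene"); t=r.capture("top");s=st(); p=s["tcp_pos"]
print(mv([*p,s["eef_rot"][2]],[.4968,-.0947,.026,-10]))
a=c["image"][170:270,260:360].copy(); b=t["image"][170:270,290:390]
cv2.imwrite("pics/s8.png",cv2.resize(np.hstack([a,b]),None,fx=4,fy=4,interpolation=cv2.INTER_CUBIC))
```

```text
17.98 [ 0.4963 -0.0959  0.0949] [ 1.7999e+02  2.0000e-02 -1.0090e+01] w 0.0208 gf 12.0 [-0.2  0.9 -0.1] [ 11.  11. -30.  -0. -49.  69.]
((np.float64(0.3), np.float64(-1.3), np.float64(68.9)), np.float64(-0.0016))
```

View pics/s8.png

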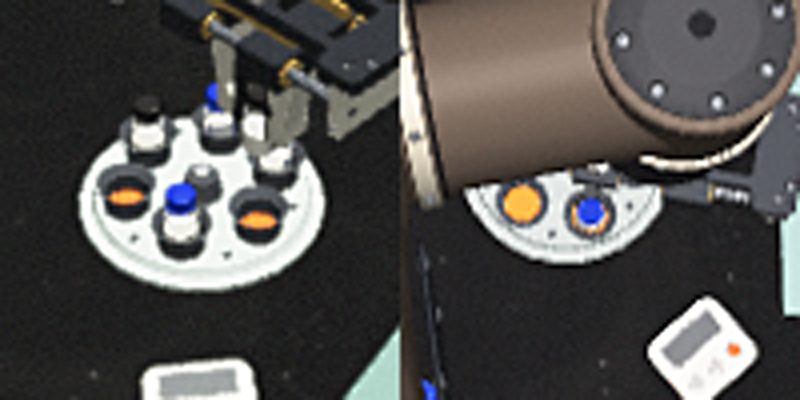

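The picture shows the black vial upright between the fingers at (255,115), above the target cup at (258,222), and the blue vial seated at (218,115). I'm lowering it.

Emit:
send_rows([
  {"dp": [0.3, -1.3, 20], "roll": 0, "jaw": 15},
  {"dp": [0.3, -1.3, 40], "roll": 0, "jaw": 15},
  {"dp": [0.3, -1.3, 50], "roll": 0, "jaw": 15},
  {"dp": [0.3, -1.3, 55], "roll": 0, "jaw": 15},
  {"dp": [0.3, -1.3, 58], "roll": 0, "jaw": 15},
])

```text
time_s: 18.6
tcp_pos: [0.4974, -0.094, 0.0372]
eef_rot: [-180.0, -0.0, -10.0]
contact_force: [-0.4, 0.9, -0.1]
gripper_width: 0.0209
gripper_force: 12.0
```

Emit:
send_rows([
  {"dp": [0, 0, 3], "roll": 0, "jaw": 15},
  {"dp": [0, 0, 6], "roll": 0, "jaw": 15},
  {"dp": [0, 0, 8], "roll": 0, "jaw": 15},
  {"dp": [0, 0, 10], "roll": 0, "jaw": 15},
])

```text
time_s: 19.1
tcp_pos: [0.4972, -0.0937, 0.027]
eef_rot: [-180.0, -0.0, -10.0]
contact_force: [0.4, 0.5, 0.1]
gripper_width: 0.0208
gripper_force: 12.0
```

Clean. I'll release and retreat toward the white vial.

Emit:
send_rows([
  {"dp": [0, 0, 1], "roll": 0, "jaw": 36},
  {"dp": [0, 0, 1], "roll": 0, "jaw": 36},
  {"dp": [0, 0, 1], "roll": 0, "jaw": 36},
  {"dp": [0, 0, 1], "roll": 0, "jaw": 36},
  {"dp": [0, 0, 1], "roll": 0, "jaw": 36},
])

```text
time_s: 19.73
tcp_pos: [0.4971, -0.0938, 0.0261]
eef_rot: [-180.0, -0.0, -10.0]
contact_force: [-0.0, 0.7, 0.5]
gripper_width: 0.0314
gripper_force: 0.0
```

Emit:
send_rows([
  {"dp": [0, 0, -20], "roll": 0, "jaw": 36},
  {"dp": [0, 0, -60], "roll": 0, "jaw": 36},
  {"dp": [0, 0, -85], "roll": 0, "jaw": 36},
  {"dp": [0, 0, -85], "roll": 0, "jaw": 36},
  {"dp": [0, 0, -85], "roll": 0, "jaw": 36},
])

```text
time_s: 20.35
tcp_pos: [0.4967, -0.0938, 0.1107]
eef_rot: [-180.0, 0.0, -10.0]
contact_force: [0.3, -0.5, -0.9]
gripper_width: 0.0315
gripper_force: 0.0
```

Run:
```python
from h import *
from plant import r
s=st(); p=s["tcp_pos"]
print(mv([*p,s["eef_rot"][2]],[.555,-.2705,.085,-130]),mv([*p,s["eef_rot"][2]],[.555,-.2705,.085,50]))
c=r.capture("scene")
a=c["image"][170:250,270:350]
cv2.imwrite("pics/s9.png",cv2.resize(a,None,fx=5,fy=5,interpolation=cv2.INTER_CUBIC))
print(((proj(c,(.4963,-.0947,.057))-[270,170])*5).round())
```

```text
20.35 [ 0.4967 -0.0938  0.1107] [-1.7999e+02  2.0000e-02 -1.0030e+01] w 0.0315 gf 0.0 [ 0.3 -0.5 -0.9] [ 12.  10. -29.  -0. -51.  68.]
((np.float64(88.1), np.float64(163.9), np.float64(25.7)), np.float64(2.0939)) ((np.float64(88.1), np.float64(163.9), np.float64(25.7)), np.float64(-1.0477))
[275. 224.]
```

View pics/s9.png

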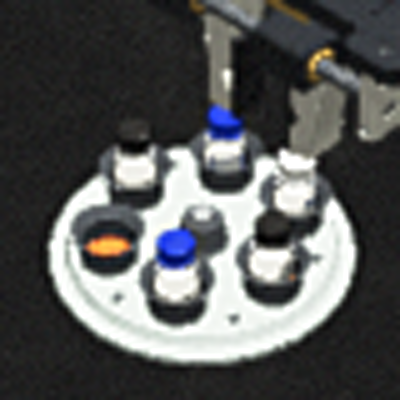

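Black and blue are both seated, at (272,245) and (225,140) in the crop, and the only empty cup is at (108,245), opposite white. Next is the white vial.

Emit:
send_rows([
  {"dp": [22, 41, 0], "roll": 0, "jaw": 55},
  {"dp": [48, 90, 0], "roll": 0, "jaw": 55},
  {"dp": [74, 138, 0], "roll": 0, "jaw": 55},
  {"dp": [88, 164, 0], "roll": 0, "jaw": 55},
  {"dp": [88, 164, 0], "roll": 0, "jaw": 55},
])

```text
time_s: 21.02
tcp_pos: [0.5547, -0.2724, 0.109]
eef_rot: [180.0, 0.2, -10.2]
contact_force: [-0.6, -1.0, -0.7]
gripper_width: 0.048
gripper_force: 0.0
```

Emit:
send_rows([
  {"dp": [0, 0, 10], "roll": -0.15, "jaw": 55},
  {"dp": [0, 0, 20], "roll": -0.3, "jaw": 55},
  {"dp": [0, 0, 25], "roll": -0.45, "jaw": 55},
  {"dp": [0, 0, 25], "roll": -0.6, "jaw": 55},
  {"dp": [0, 0, 25], "roll": -0.7, "jaw": 55},
])

```text
time_s: 21.65
tcp_pos: [0.5545, -0.2696, 0.085]
eef_rot: [-179.9, 0.1, 30.4]
contact_force: [-0.1, -0.3, 1.2]
gripper_width: 0.0481
gripper_force: 0.0
```

Emit:
send_rows([
  {"dp": [0, 0, 0], "roll": -0.15, "jaw": 55},
  {"dp": [0, 0, 0], "roll": -0.3, "jaw": 55},
  {"dp": [0, 0, 0], "roll": -0.348, "jaw": 55},
  {"dp": [0, 0, 0], "roll": -0.348, "jaw": 55},
])

```text
time_s: 22.15
tcp_pos: [0.5547, -0.2698, 0.0853]
eef_rot: [-179.9, 0.0, 50.0]
contact_force: [0.4, -0.1, -0.0]
gripper_width: 0.0481
gripper_force: 0.0
```

Run:
```python
from h import *
from plant import r
s=st(); p=s["tcp_pos"]
print(mv([*p,s["eef_rot"][2]],[.555,-.270,.0095,50]))
```

```text
22.15 [ 0.5547 -0.2698  0.0853] [-1.7993e+02  3.0000e-02  5.0040e+01] w 0.0481 gf 0.0 [ 0.4 -0.1 -0. ] [ -8.  22. -16.  -0. -52. 148.]
((np.float64(-0.0), np.float64(0.4), np.float64(75.8)), np.float64(0.0008))
```

Emit:
send_rows([
  {"dp": [0, 0, 35], "roll": 0, "jaw": 55},
  {"dp": [0, 0, 66], "roll": 0, "jaw": 55},
  {"dp": [0, 0, 76], "roll": 0, "jaw": 55},
  {"dp": [0, 0, 76], "roll": 0, "jaw": 55},
])

```text
time_s: 22.65
tcp_pos: [0.555, -0.2704, 0.0097]
eef_rot: [-179.9, 0.0, 50.0]
contact_force: [-0.2, 0.4, 1.6]
gripper_width: 0.0482
gripper_force: 0.0
```

Emit:
send_rows([
  {"dp": [0, 0, 0], "roll": 0, "jaw": 15},
  {"dp": [0, 0, 0], "roll": 0, "jaw": 15},
  {"dp": [0, 0, 0], "roll": 0, "jaw": 15},
  {"dp": [0, 0, 0], "roll": 0, "jaw": 15},
  {"dp": [0, 0, 0], "roll": 0, "jaw": 15},
], newtons=12)

```text
time_s: 23.28
tcp_pos: [0.5557, -0.2707, 0.0106]
eef_rot: [180.0, -0.0, 50.0]
contact_force: [-0.6, 0.9, 4.2]
gripper_width: 0.0211
gripper_force: 12.0
```

Emit:
send_rows([
  {"dp": [0, 0, 0], "roll": 0, "jaw": 15},
])

```text
time_s: 23.4
tcp_pos: [0.5557, -0.2707, 0.0106]
eef_rot: [179.9, -0.0, 50.0]
contact_force: [0.1, 0.2, 5.2]
gripper_width: 0.0207
gripper_force: 12.0
```

Run:
```python
from h import *
s=st(); p=s["tcp_pos"]
print(mv([*p[:2],.1,s["eef_rot"][2]],[.4667,-.0134,.1,50]))
```

```text
23.4 [ 0.5557 -0.2707  0.0106] [ 1.7995e+02 -2.0000e-02  5.0040e+01] w 0.0207 gf 12.0 [0.1 0.2 5.2] [ -8.  27. -20.   0. -43. 148.]
((np.float64(140.1), np.float64(-233.5), np.float64(-0.0)), np.float64(0.0007))
```

Emit:
send_rows([
  {"dp": [0, 0, -15], "roll": 0, "jaw": 15},
  {"dp": [0, 0, -50], "roll": 0, "jaw": 15},
  {"dp": [0, 0, -88], "roll": 0, "jaw": 15},
  {"dp": [0, 0, -88], "roll": 0, "jaw": 15},
])

```text
time_s: 23.9
tcp_pos: [0.5574, -0.2712, 0.1022]
eef_rot: [179.7, -0.2, 50.1]
contact_force: [0.2, -1.2, 0.2]
gripper_width: 0.0212
gripper_force: 12.0
```

Emit:
send_rows([
  {"dp": [17, -28, 0], "roll": 0, "jaw": 15},
  {"dp": [35, -59, 0], "roll": 0, "jaw": 15},
  {"dp": [55, -92, 0], "roll": 0, "jaw": 15},
  {"dp": [70, -117, 0], "roll": 0, "jaw": 15},
])

```text
time_s: 24.4
tcp_pos: [0.5094, -0.1406, 0.0978]
eef_rot: [-179.9, 0.0, 50.0]
contact_force: [0.5, 0.8, 0.2]
gripper_width: 0.0213
gripper_force: 12.0
```

Emit:
send_rows([
  {"dp": [20, -33, 0], "roll": 0, "jaw": 15},
  {"dp": [40, -67, 0], "roll": 0, "jaw": 15},
  {"dp": [58, -97, 0], "roll": 0, "jaw": 15},
  {"dp": [70, -116.5, 0], "roll": 0, "jaw": 15},
])

```text
time_s: 24.9
tcp_pos: [0.4652, -0.0122, 0.098]
eef_rot: [-180.0, 0.0, 50.1]
contact_force: [-0.9, -0.6, -0.2]
gripper_width: 0.0209
gripper_force: 12.0
```

Emit:
send_rows([
  {"dp": [0, 0, 0], "roll": 0, "jaw": 15},
  {"dp": [0, 0, 0], "roll": 0, "jaw": 15},
  {"dp": [0, 0, 0], "roll": 0, "jaw": 15},
])

```text
time_s: 25.28
tcp_pos: [0.4663, -0.0139, 0.0979]
eef_rot: [-180.0, 0.0, 50.0]
contact_force: [0.3, -0.2, -0.5]
gripper_width: 0.0209
gripper_force: 12.0
```

Run:
```python
from h import *
s=st(); p=s["tcp_pos"]
print(mv([*p,s["eef_rot"][2]],[.4670,-.013,.026,50]))
```

```text
25.27 [ 0.4663 -0.0139  0.0979] [-1.7999e+02  2.0000e-02  4.9980e+01] w 0.0209 gf 12.0 [ 0.3 -0.2 -0.5] [ 23.   8. -34.  -0. -48. 117.]
((np.float64(1.1), np.float64(-0.0), np.float64(71.9)), np.float64(-0.0003))
```

Emit:
send_rows([
  {"dp": [1, 0, 22], "roll": 0, "jaw": 15},
  {"dp": [1, 0, 43], "roll": 0, "jaw": 15},
  {"dp": [1, 0, 53], "roll": 0, "jaw": 15},
  {"dp": [1, 0, 58], "roll": 0, "jaw": 15},
  {"dp": [1, 0, 61], "roll": 0, "jaw": 15},
])

```text
time_s: 25.9
tcp_pos: [0.4672, -0.0126, 0.0372]
eef_rot: [180.0, -0.0, 50.0]
contact_force: [0.3, 0.5, -0.5]
gripper_width: 0.0212
gripper_force: 12.0
```

Emit:
send_rows([
  {"dp": [0, 0, 3], "roll": 0, "jaw": 15},
  {"dp": [0, 0, 6], "roll": 0, "jaw": 15},
  {"dp": [0, 0, 8], "roll": 0, "jaw": 15},
  {"dp": [0, 0, 10], "roll": 0, "jaw": 15},
])

```text
time_s: 26.4
tcp_pos: [0.467, -0.0125, 0.027]
eef_rot: [180.0, -0.0, 50.0]
contact_force: [0.1, 0.7, -0.4]
gripper_width: 0.021
gripper_force: 12.0
```

Emit:
send_rows([
  {"dp": [0, 0, 1], "roll": 0, "jaw": 36},
  {"dp": [0, 0, 1], "roll": 0, "jaw": 36},
  {"dp": [0, 0, 1], "roll": 0, "jaw": 36},
  {"dp": [0, 0, 1], "roll": 0, "jaw": 36},
  {"dp": [0, 0, 1], "roll": 0, "jaw": 36},
])

```text
time_s: 27.02
tcp_pos: [0.4669, -0.0125, 0.0261]
eef_rot: [180.0, -0.0, 50.0]
contact_force: [0.5, 0.7, -0.6]
gripper_width: 0.0316
gripper_force: 0.0
```

Emit:
send_rows([
  {"dp": [0, 0, -20], "roll": 0, "jaw": 36},
  {"dp": [0, 0, -60], "roll": 0, "jaw": 36},
  {"dp": [0, 0, -110], "roll": 0, "jaw": 60},
  {"dp": [0, 0, -130], "roll": 0, "jaw": 60},
  {"dp": [0, 0, -130], "roll": 0, "jaw": 60},
])

```text
time_s: 27.65
tcp_pos: [0.4679, -0.0122, 0.1578]
eef_rot: [179.9, -0.2, 50.0]
contact_force: [0.1, 0.1, -1.2]
gripper_width: 0.0516
gripper_force: 0.0
```

Run:
```python
from h import *
from plant import r
c=r.capture("scene"); t=r.capture("top"); s=st(); p=s["tcp_pos"]
pickle.dump((c,t),open("after.pkl","wb"))
t0=pickle.load(open("top0.pkl","rb"));s0=pickle.load(open("scene0.pkl","rb"))
P,g=two(t0,(196.37,197.78),s0,(207.79,150.45)); print("knob tri",P.round(4),g.round(4))
for h in(.07,.073,.076,.08): print(h,onz(t0,(196.37,197.78),h)[:2].round(4),onz(s0,(207.79,150.45),h)[:2].round(4))
# lid top rim / outer silhouette: bounds of blue blob incl. knob filled
for n,k in(("t",t0),("s",s0)):
    hsv=cv2.cvtColor(k["image"],cv2.COLOR_BGR2HSV)
    m=((hsv[...,0]>95)&(hsv[...,0]<125)&(hsv[...,1]>130)&(hsv[...,2]>40)).astype(np.uint8)
    x0,y0=(165,165) if n=="t" else (178,135)
    q=max(cv2.findContours(m[y0:y0+70,x0:x0+65],cv2.RETR_EXTERNAL,cv2.CHAIN_APPROX_NONE)[0],key=cv2.contourArea)[:,0]+[x0,y0]
    # silhouette model: hull of projected circles r=.077 z=0 and z~.045; fit centre to hull bounds
    from scipy.optimize import least_squares
    th=np.linspace(0,2*np.pi,72,endpoint=False)
    def b(x):
        pts=np.array([proj(k,(x[0]+rr*np.cos(a),x[1]+rr*np.sin(a),z)) for rr,z in((.077,0),(.077,.04)) for a in th]); return np.r_[pts.min(0),pts.max(0)]
    ob=np.r_[q.min(0)-.5,q.max(0)+.5]
    f=least_squares(lambda x:b(x)-ob,[.522,.335],diff_step=1e-4); print(n,"lid",f.x.round(4),f.fun.round(1))
for nm,q in(("white",(.4667,-.0134,.057)),):
    print(proj(c,q))
print(mv([*p,s["eef_rot"][2]],[.520,.335,.13,180]))
x,y=proj(c,(.4667,-.0134,.057)).astype(int)
cv2.imwrite("pics/s10.png",np.hstack([cv2.resize(c["image"][170:250,265:345],None,fx=5,fy=5,interpolation=cv2.INTER_CUBIC),cv2.resize(s0["image"][125:205,170:250],None,fx=5,fy=5,interpolation=cv2.INTER_CUBIC)]))
```

```text
27.75 [ 0.4664 -0.0126  0.1555] [-1.7997e+02  1.0000e-02  5.0020e+01] w 0.0521 gf 0.0 [ 0.2  0.6 -0.9] [ 23.   4. -30.  -0. -57. 117.]
knob tri [0.5221 0.3384 0.0698] 0.0018
0.07 [0.5227 0.3378] [0.5212 0.3387]
0.073 [0.5223 0.3369] [0.5183 0.3349]
0.076 [0.5218 0.3361] [0.5155 0.331 ]
0.08 [0.5212 0.3349] [0.5116 0.3259]
t lid [0.5245 0.3425] [ 0.4  0.2 -0.5 -0.1]
s lid [0.5311 0.3502] [-0.1  2.   0.1 -1.6]
[291.33572659 208.99144964]
((np.float64(300.8), np.float64(-182.3), np.float64(25.5)), np.float64(-2.2686))
```

View pics/s10.png

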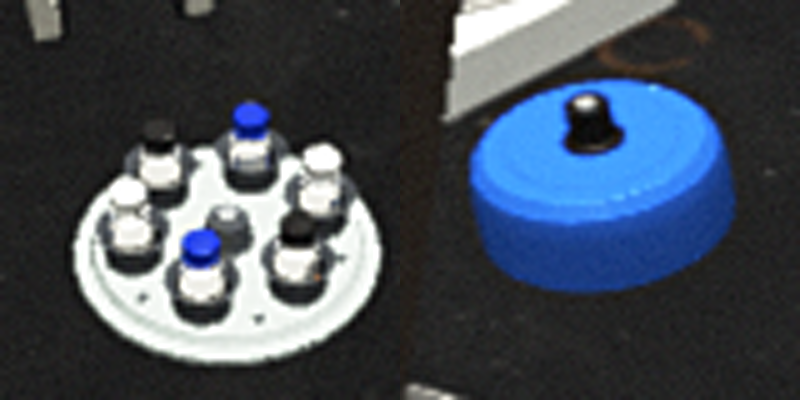

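All six vials are seated. White is at (130,220) in the left crop, opposite the loaded white at (320,185), and the lid knob is at (590,115) in the right crop. Next is the lid: I'll squeeze the knob at two yaws 90° apart so it centres on the TCP.

Emit:
send_rows([
  {"dp": [40, -24, 0], "roll": 0, "jaw": 70},
  {"dp": [85, -51, 0], "roll": 0, "jaw": 70},
  {"dp": [130, -78, 0], "roll": 0, "jaw": 70},
  {"dp": [152, -91.4, 0], "roll": 0, "jaw": 70},
  {"dp": [152, -91.4, 0], "roll": 0, "jaw": 70},
])

```text
time_s: 28.38
tcp_pos: [0.4941, 0.1637, 0.1546]
eef_rot: [-180.0, 0.1, 50.1]
contact_force: [-0.8, 0.2, -0.8]
gripper_width: 0.0614
gripper_force: 0.0
```

Emit:
send_rows([
  {"dp": [40, -24, 0], "roll": 0, "jaw": 70},
  {"dp": [85, -51, 0], "roll": 0, "jaw": 70},
  {"dp": [130, -78, 0], "roll": 0, "jaw": 70},
  {"dp": [152, -91.4, 0], "roll": 0, "jaw": 70},
  {"dp": [152, -91.4, 0], "roll": 0, "jaw": 70},
])

```text
time_s: 29.0
tcp_pos: [0.5219, 0.338, 0.1546]
eef_rot: [-180.0, 0.1, 50.1]
contact_force: [-0.0, -1.0, -0.2]
gripper_width: 0.0613
gripper_force: 0.0
```

Emit:
send_rows([
  {"dp": [0, 0, 0], "roll": 0, "jaw": 70},
  {"dp": [0, 0, 0], "roll": 0, "jaw": 70},
])

```text
time_s: 29.25
tcp_pos: [0.522, 0.3365, 0.1561]
eef_rot: [-180.0, 0.0, 50.0]
contact_force: [0.5, -0.7, 0.3]
gripper_width: 0.0615
gripper_force: 0.0
```

Run:
```python
from h import *
s=st(); p=s["tcp_pos"]
print(mv([*p,s["eef_rot"][2]],[.522,.338,.050,50]))
```

```text
29.25 [0.522  0.3365 0.1561] [-1.800e+02  2.000e-02  4.997e+01] w 0.0615 gf 0.0 [ 0.5 -0.7  0.3] [ 51.  18. -11.  -0. -61.  89.]
((np.float64(1.1), np.float64(-1.0), np.float64(106.1)), np.float64(-0.0005))
```

Emit:
send_rows([
  {"dp": [1, -1, 40], "roll": 0, "jaw": 70},
  {"dp": [1, -1, 75], "roll": 0, "jaw": 70},
  {"dp": [1, -1, 90], "roll": 0, "jaw": 70},
  {"dp": [1, -1, 98], "roll": 0, "jaw": 70},
  {"dp": [1, -1, 106], "roll": 0, "jaw": 70},
])

```text
time_s: 29.88
tcp_pos: [0.5227, 0.3398, 0.0509]
eef_rot: [180.0, -0.1, 50.0]
contact_force: [0.8, -0.7, 1.0]
gripper_width: 0.0608
gripper_force: 0.0
```

Emit:
send_rows([
  {"dp": [0, 0, 0], "roll": 0, "jaw": 20},
  {"dp": [0, 0, 0], "roll": 0, "jaw": 20},
  {"dp": [0, 0, 0], "roll": 0, "jaw": 20},
  {"dp": [0, 0, 0], "roll": 0, "jaw": 20},
  {"dp": [0, 0, 0], "roll": 0, "jaw": 20},
], newtons=10)

```text
time_s: 30.5
tcp_pos: [0.5226, 0.3395, 0.0513]
eef_rot: [180.0, -0.1, 50.1]
contact_force: [-0.7, -1.4, 6.0]
gripper_width: 0.0277
gripper_force: 15.4
```

Emit:
send_rows([
  {"dp": [0, 0, 0], "roll": 0, "jaw": 20},
  {"dp": [0, 0, 0], "roll": 0, "jaw": 20},
])

```text
time_s: 30.75
tcp_pos: [0.5226, 0.3396, 0.0513]
eef_rot: [180.0, -0.1, 50.1]
contact_force: [-1.0, -2.3, 6.6]
gripper_width: 0.0275
gripper_force: 15.4
```

Emit:
send_rows([
  {"dp": [0, 0, 0], "roll": 0, "jaw": 55},
  {"dp": [0, 0, 0], "roll": 0, "jaw": 55},
  {"dp": [0, 0, 0], "roll": 0, "jaw": 55},
  {"dp": [0, 0, 0], "roll": 0.15, "jaw": 55},
  {"dp": [0, 0, 0], "roll": 0.3, "jaw": 55},
])

```text
time_s: 31.38
tcp_pos: [0.5218, 0.3392, 0.0498]
eef_rot: [180.0, 0.0, 32.6]
contact_force: [-0.4, -1.0, 0.1]
gripper_width: 0.0484
gripper_force: 0.0
```

Emit:
send_rows([
  {"dp": [0, 0, 0], "roll": 0.16, "jaw": 55},
  {"dp": [0, 0, 0], "roll": 0.32, "jaw": 55},
  {"dp": [0, 0, 0], "roll": 0.48, "jaw": 55},
  {"dp": [0, 0, 0], "roll": 0.64, "jaw": 55},
  {"dp": [0, 0, 0], "roll": 0.75, "jaw": 55},
])

```text
time_s: 32.0
tcp_pos: [0.5218, 0.3392, 0.0498]
eef_rot: [180.0, 0.0, -10.4]
contact_force: [-0.1, 0.1, -0.1]
gripper_width: 0.0479
gripper_force: 0.0
```

Emit:
send_rows([
  {"dp": [0, 0, 0], "roll": 0.16, "jaw": 55},
  {"dp": [0, 0, 0], "roll": 0.32, "jaw": 55},
  {"dp": [0, 0, 0], "roll": 0.48, "jaw": 55},
  {"dp": [0, 0, 0], "roll": 0.521, "jaw": 55},
  {"dp": [0, 0, 0], "roll": 0.521, "jaw": 55},
])

```text
time_s: 32.62
tcp_pos: [0.5218, 0.3392, 0.0498]
eef_rot: [180.0, 0.0, -40.0]
contact_force: [-0.5, 0.6, 0.7]
gripper_width: 0.0486
gripper_force: 0.0
```

Emit:
send_rows([
  {"dp": [0, 0, 0], "roll": 0, "jaw": 20},
  {"dp": [0, 0, 0], "roll": 0, "jaw": 20},
  {"dp": [0, 0, 0], "roll": 0, "jaw": 20},
  {"dp": [0, 0, 0], "roll": 0, "jaw": 20},
  {"dp": [0, 0, 0], "roll": 0, "jaw": 20},
], newtons=10)

```text
time_s: 33.25
tcp_pos: [0.5227, 0.3399, 0.0514]
eef_rot: [-179.9, -0.0, -39.9]
contact_force: [-0.6, 0.6, 7.3]
gripper_width: 0.0276
gripper_force: 16.5
```

Emit:
send_rows([
  {"dp": [0, 0, 0], "roll": 0, "jaw": 20},
  {"dp": [0, 0, 0], "roll": 0, "jaw": 20},
  {"dp": [0, 0, 0], "roll": 0, "jaw": 20},
], newtons=40)

```text
time_s: 33.62
tcp_pos: [0.5226, 0.3399, 0.0514]
eef_rot: [-179.9, -0.0, -39.9]
contact_force: [-0.3, 0.0, 7.0]
gripper_width: 0.027
gripper_force: 49.0
```

Run:
```python
from h import *
s=st(); p=s["tcp_pos"]
print(mv([*p,s["eef_rot"][2]],[.505,-.0455,.14,-40]))
```

```text
33.62 [0.5226 0.3399 0.0514] [-1.7989e+02 -3.0000e-02 -3.9930e+01] w 0.027 gf 49.0 [-0.3  0.   7. ] [ 51.  24. -18.   0. -48.  -1.]
((np.float64(233.8), np.float64(306.8), np.float64(-88.6)), np.float64(0.0012))
```

Emit:
send_rows([
  {"dp": [0, 0, -12], "roll": 0, "jaw": 20},
  {"dp": [0, 0, -40], "roll": 0, "jaw": 20},
  {"dp": [0, 0, -75], "roll": 0, "jaw": 20},
  {"dp": [0, 0, -100], "roll": 0, "jaw": 20},
  {"dp": [0, 0, -100], "roll": 0, "jaw": 20},
])

```text
time_s: 34.25
tcp_pos: [0.5226, 0.3399, 0.1524]
eef_rot: [-179.8, -0.0, -40.0]
contact_force: [0.8, -0.2, -2.8]
gripper_width: 0.0266
gripper_force: 48.0
```

Emit:
send_rows([
  {"dp": [15, 20, 0], "roll": 0, "jaw": 20},
  {"dp": [36, 47, 0], "roll": 0, "jaw": 20},
  {"dp": [57, 75, 0], "roll": 0, "jaw": 20},
  {"dp": [78, 102, 0], "roll": 0, "jaw": 20},
])

```text
time_s: 34.75
tcp_pos: [0.5148, 0.2085, 0.1487]
eef_rot: [179.8, 0.0, -40.0]
contact_force: [0.9, 0.5, -2.2]
gripper_width: 0.0266
gripper_force: 48.0
```

Emit:
send_rows([
  {"dp": [20, 26, 0], "roll": 0, "jaw": 20},
  {"dp": [40, 52, 0], "roll": 0, "jaw": 20},
  {"dp": [60, 78, 0], "roll": 0, "jaw": 20},
  {"dp": [78, 102, 0], "roll": 0, "jaw": 20},
])

```text
time_s: 35.25
tcp_pos: [0.5088, 0.0804, 0.1488]
eef_rot: [179.9, 0.1, -40.0]
contact_force: [1.1, 0.5, -2.0]
gripper_width: 0.0267
gripper_force: 48.0
```

Emit:
send_rows([
  {"dp": [20, 26, 0], "roll": 0, "jaw": 20},
  {"dp": [40, 52, 0], "roll": 0, "jaw": 20},
  {"dp": [60, 78, 0], "roll": 0, "jaw": 20},
  {"dp": [72, 94, 0], "roll": 0, "jaw": 20},
  {"dp": [78, 102, 0], "roll": 0, "jaw": 20},
])

```text
time_s: 35.88
tcp_pos: [0.5031, -0.0471, 0.149]
eef_rot: [179.9, 0.1, -40.1]
contact_force: [0.2, 0.0, -1.7]
gripper_width: 0.0265
gripper_force: 48.0
```

Emit:
send_rows([
  {"dp": [0, 0, 0], "roll": 0, "jaw": 20},
  {"dp": [0, 0, 0], "roll": 0, "jaw": 20},
  {"dp": [0, 0, 0], "roll": 0, "jaw": 20},
])

```text
time_s: 36.25
tcp_pos: [0.5047, -0.0449, 0.15]
eef_rot: [180.0, 0.0, -39.9]
contact_force: [-0.7, -0.2, -1.3]
gripper_width: 0.0269
gripper_force: 48.0
```

Run:
```python
from h import *
from plant import r
c=r.capture("scene"); t=r.capture("top");s=st(); p=s["tcp_pos"]
pickle.dump((c,t),open("lid.pkl","wb"))
print(mv([*p,s["eef_rot"][2]],[.505,-.0455,.1,-40]))
```

```text
36.35 [ 0.5047 -0.045   0.15  ] [-180.      0.    -39.93] w 0.0262 gf 48.0 [ 0.3 -0.8 -1.8] [ 17.   8. -26.  -0. -56.  33.]
((np.float64(0.5), np.float64(0.2), np.float64(50.0)), np.float64(0.0012))
```

Emit:
send_rows([
  {"dp": [0.5, 0.2, 20], "roll": 0, "jaw": 20},
  {"dp": [0.5, 0.2, 45], "roll": 0, "jaw": 20},
  {"dp": [0.5, 0.2, 65], "roll": 0, "jaw": 20},
  {"dp": [0.5, 0.2, 76], "roll": 0, "jaw": 20},
  {"dp": [0.5, 0.2, 80], "roll": 0, "jaw": 20},
])

```text
time_s: 36.98
tcp_pos: [0.5049, -0.0459, 0.0697]
eef_rot: [180.0, 0.0, -40.0]
contact_force: [-0.3, -0.8, -1.3]
gripper_width: 0.0267
gripper_force: 48.0
```

Emit:
send_rows([
  {"dp": [0, 0, 2], "roll": 0, "jaw": 20},
  {"dp": [0, 0, 4], "roll": 0, "jaw": 20},
  {"dp": [0, 0, 6], "roll": 0, "jaw": 20},
  {"dp": [0, 0, 6], "roll": 0, "jaw": 20},
])

```text
time_s: 37.48
tcp_pos: [0.5049, -0.046, 0.0641]
eef_rot: [-180.0, -0.0, -40.0]
contact_force: [1.1, -0.1, -1.4]
gripper_width: 0.027
gripper_force: 48.0
```

Emit:
send_rows([
  {"dp": [0, 0, 1], "roll": 0, "jaw": 20},
  {"dp": [0, 0, 2], "roll": 0, "jaw": 20},
  {"dp": [0, 0, 3], "roll": 0, "jaw": 20},
  {"dp": [0, 0, 3], "roll": 0, "jaw": 20},
])

```text
time_s: 37.98
tcp_pos: [0.5051, -0.046, 0.0611]
eef_rot: [-180.0, -0.0, -40.0]
contact_force: [-0.1, -0.2, -0.9]
gripper_width: 0.0262
gripper_force: 48.1
```

Emit:
send_rows([
  {"dp": [0, 0, 1], "roll": 0, "jaw": 20},
  {"dp": [0, 0, 2], "roll": 0, "jaw": 20},
  {"dp": [0, 0, 2], "roll": 0, "jaw": 20},
])

```text
time_s: 38.35
tcp_pos: [0.5057, -0.0459, 0.0598]
eef_rot: [-179.9, -0.1, -40.0]
contact_force: [-0.5, 0.6, 5.6]
gripper_width: 0.0263
gripper_force: 48.7
```

Emit:
send_rows([
  {"dp": [0, 0, 1], "roll": 0, "jaw": 20},
  {"dp": [0, 0, 1], "roll": 0, "jaw": 20},
])

```text
time_s: 38.6
tcp_pos: [0.506, -0.0459, 0.0596]
eef_rot: [-179.9, -0.1, -39.9]
contact_force: [-3.1, 1.0, 13.0]
gripper_width: 0.0265
gripper_force: 49.5
```

Run:
```python
from h import *
s=st(); print(s["moment"].round(2))
```

```text
38.6 [ 0.506  -0.0459  0.0596] [-1.7992e+02 -1.0000e-01 -3.9930e+01] w 0.0265 gf 49.5 [-3.1  1.  13. ] [ 17.  14. -32.   0. -44.  33.]
[0.42 1.15 0.08]
```

Emit:
send_rows([
  {"dp": [0, 0, -2.5], "roll": 0, "jaw": 20},
  {"dp": [-1.5, 0.6, -2.5], "roll": 0, "jaw": 20},
  {"dp": [-1.5, 0.6, -1.2], "roll": 0, "jaw": 20},
  {"dp": [-1.5, 0.6, 0], "roll": 0, "jaw": 20},
  {"dp": [-1.5, 0.6, 0], "roll": 0, "jaw": 20},
])

```text
time_s: 39.22
tcp_pos: [0.5049, -0.0455, 0.0597]
eef_rot: [-179.9, -0.1, -39.9]
contact_force: [-0.8, 0.6, 15.3]
gripper_width: 0.0269
gripper_force: 49.8
```

Run:
```python
from h import *
s=st(); print(s["moment"].round(2))
```

```text
39.23 [ 0.5049 -0.0455  0.0597] [-1.799e+02 -1.400e-01 -3.991e+01] w 0.0269 gf 49.8 [-0.8  0.6 15.3] [ 17.  14. -32.   0. -44.  33.]
[ 0.24  0.46 -0.01]
```

The lid is resting nearly centred on the flange with almost no side load, so I'll release and retreat.

Emit:
send_rows([
  {"dp": [0, 0, -1], "roll": 0, "jaw": 50},
  {"dp": [0, 0, -1], "roll": 0, "jaw": 50},
  {"dp": [0, 0, -1], "roll": 0, "jaw": 50},
  {"dp": [0, 0, -1], "roll": 0, "jaw": 50},
  {"dp": [0, 0, -1], "roll": 0, "jaw": 50},
])

```text
time_s: 39.85
tcp_pos: [0.5032, -0.0455, 0.0588]
eef_rot: [180.0, 0.0, -40.0]
contact_force: [0.5, -0.8, -0.3]
gripper_width: 0.0435
gripper_force: 0.0
```

Emit:
send_rows([
  {"dp": [0, 0, -20], "roll": 0, "jaw": 50},
  {"dp": [0, 0, -60], "roll": 0, "jaw": 50},
  {"dp": [0, 0, -110], "roll": 0, "jaw": 50},
  {"dp": [0, 0, -150], "roll": 0, "jaw": 50},
  {"dp": [0, 0, -150], "roll": 0, "jaw": 50},
])

```text
time_s: 40.48
tcp_pos: [0.5053, -0.0452, 0.2125]
eef_rot: [-179.7, -0.2, -40.0]
contact_force: [0.8, 0.4, -0.7]
gripper_width: 0.0438
gripper_force: 0.0
```

Run:
```python
from h import *
from plant import r
st(); c=r.capture("scene"); s0=pickle.load(open("scene0.pkl","rb"))
cv2.imwrite("pics/s11.png",cv2.resize(c["image"][150:290,240:440],None,fx=4,fy=4,interpolation=cv2.INTER_CUBIC))
hsv=cv2.cvtColor(c["image"],cv2.COLOR_BGR2HSV)
m=((hsv[...,0]>95)&(hsv[...,0]<125)&(hsv[...,1]>130)&(hsv[...,2]>40)).astype(np.uint8)
m[:, :260]=0; m[:,365:]=0; m[:140]=0
print("blue",blobs(m,200))
th=np.linspace(0,2*np.pi,360)
# outer lower edge of the seated lid: lowest/left/right pixels and rim (z=.008) visible outline
for z,rr in((.008,.080),(.008,.077),(.06,.077)):
    P=np.array([proj(c,(.505+rr*np.cos(a),-.0455+rr*np.sin(a),z)) for a in th]); print(z,rr,P.min(0).round(1),P.max(0).round(1))
# lower lid edge row per column
for x in range(285,341,7):
    col=np.where(m[:,x])[0]; a=P[:,0]
    E=np.array([proj(c,(.505+.077*np.cos(t),-.0455+.077*np.sin(t),.008)) for t in th]); k=[e[1] for e in E if abs(e[0]-x)<1]
    print(x,col.max() if len(col) else None,round(max(k),1) if k else None,end=" | ")
```

```text
40.48 [ 0.5053 -0.0452  0.2125] [-179.71   -0.24  -39.96] w 0.0438 gf 0.0 [ 0.8  0.4 -0.7] [ 17.   5. -21.   0. -64.  33.]
blue [(array([309.68, 213.02]), array([ 280,  186,   60,   54, 2491], dtype=int32))]
0.008 0.08 [280.1 199.3] [341.1 242. ]
0.008 0.077 [281.2 200. ] [340. 241.]
0.06 0.077 [280.  185.5] [341.  226.1]
285 229 231.8 | 292 235 237.0 | 299 237 239.7 | 306 239 240.9 | 313 239 241.0 | 320 237 240.1 | 327 235 237.9 | 334 229 233.4 |
```

Run:
```python
from h import *
from plant import r
from scipy.optimize import least_squares
c=r.capture("scene"); s0=pickle.load(open("scene0.pkl","rb"))
th=np.linspace(0,2*np.pi,720)
def low(k,cx,cy,z,box):
    hsv=cv2.cvtColor(k["image"],cv2.COLOR_BGR2HSV)
    m=((hsv[...,0]>95)&(hsv[...,0]<125)&(hsv[...,1]>130)&(hsv[...,2]>40)).astype(np.uint8)
    x0,x1,y0,y1=box; M=np.zeros_like(m); M[y0:y1,x0:x1]=m[y0:y1,x0:x1]
    E=np.array([proj(k,(cx+.077*np.cos(t),cy+.077*np.sin(t),z)) for t in th]); mid=(E[:,0].min()+E[:,0].max())/2
    xs=np.round(mid+np.arange(-22,23,4)).astype(int); d=[]
    for x in xs:
        col=np.where(M[:,x])[0]; d.append(col.max()+.5-max(e[1] for e in E if abs(e[0]-x)<.8))
    xx=np.where(M.any(0))[0]; print(np.round(d,1),"mean",np.mean(d).round(2),"slope px/px",np.polyfit(xs-mid,d,1)[0].round(3),"x-extent",xx.min(),xx.max(),"pred",E[:,0].min().round(1),E[:,0].max().round(1))
low(s0,.5223,.3392,0,(175,245,130,210))
low(c,.505,-.0455,.008,(265,360,150,260))
```

```text
[-1.9 -2.1 -1.3 -2.  -1.2 -2.1 -1.7 -1.9 -1.8 -2.1 -1.9 -2.7] mean -1.89 slope px/px -0.011 x-extent 184 236 pred 186.5 237.2
[-1.5 -1.8 -1.6 -1.6 -2.3 -1.5 -1.5 -2.1 -2.4 -2.1 -2.3 -2.8] mean -1.96 slope px/px -0.022 x-extent 280 339 pred 281.2 340.0
```

Run:
```python
from h import *
from plant import r
c=r.capture("scene"); s0=pickle.load(open("scene0.pkl","rb"))
th=np.linspace(0,2*np.pi,720)
for k,cx,cy,z,obs in((s0,.5223,.3392,.055,141),(c,.505,-.0455,.063,186)):
    print(min(proj(k,(cx+.072*np.cos(t),cy+.072*np.sin(t),z))[1] for t in th)-obs)
print(r.close_job())
```

```text
0.6005848334526149
-0.24394659968561427
the job is handed in; nothing more can be done
None
```

I stood all three vials in their matching cups and put the lid on the rotor, then handed the job in at about 40.5 s of robot time; image checks show the lid fully down and level to within about a pixel (roughly 2 mm).

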